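Put the cutting discs away on the keyed spindle

ROBOT

A 7-joint arm with a two-finger parallel gripper is mounted at the origin on the work surface. World frame = base frame: x ahead of the robot, y to its left, z up, the work surface at z = 0. Lengths are in m, angles in rad, forces in N, time in s.
With the tool pointing down it reaches from about 0.4 to 0.85 m from the base axis. Payload 10.4 kg.
Tool frame: the origin (TCP) lies on the centre line of the jaws, within the pads' length; the fingertips stand r.tip_extent ahead of it and the grasp point (between the pads) lies 3 mm ahead of it (r.tip_extent is the distance from the TCP to the fingertips, in m); z points along the fingers, y is the direction in which the jaws open and shut (so a half turn about z gives the same grasp; the last joint's range is limited). The gripper opens to 87 mm and grips with 3 to 60 N. Pads are 19 mm wide; open, the fingers measure 117 mm over their backs; the gripper's body (75 mm by 190 mm) begins 51 mm behind the grasp point.
Start: joints at [-1.297, 0.332, -0.065, 1.46, 0.022, 1.35, -0.088], TCP at [0.183, 0.598, 0.245] pointing down, gripper open.
Joint ranges: [-2.6, 2.6], [-0.5, 2.12], [-1.47, 1.34], [0.16, 2.42], [-1.27, 4.41], [0.06, 2.06], [-2.6, 2.6]. Speed limits (rad/s): [2.22, 2.22, 2.79, 2.79, 3.14, 3.14, 3.14].

INTERFACE

Orientations are given as a unit quaternion [x, y, z, w].
In Python, from bench import r gives the robot as it stands. The module is installed in compiled form; this text tells all that it offers.
- The arm moves only by the shell command python3 -m jog 'ROWS' [FORCE]. ROWS is JSON, a list of rows, each a list of 5 numbers: the shift along the tool's x, y, z in cm, then the turn about the tool's z in rad, then the closure, from 0 (fully open) to 1 (shut). A call has exactly 10 rows; each row shifts and turns the pose as measured when the row begins, along the tool's axes as they then stand; what a row does not reach is not made up. A row lasts 1/10 s, in which the tool goes at most 50 mm and 8.59 degrees, less where a joint would pass 70% of its speed; a pose out of reach is approached as far as the arm can. A call with a gripper value outside its range is refused whole. The fingers move at their own pace and stop on an object; FORCE is the grip in N (left out, the last holds). Time passes only in rows, so rows that do not move let the fingers close, or fill a call up. It gives the time, the measured TCP pose, the force and the opening at its end, in the units of the state.
- r.read_state(): the state, without advancing time (a new reading comes with each control period).
- r.camera(name): name is "side" or "top" or "wrist"; returns a dict with "pixels" (384x512x3 uint8, red, green, blue), "fx", "fy", "cx", "cy" (pixels), "camera_from_world" (4x4, takes a point from world to camera coordinates). Camera axes: x right, y up, looking along -z (the intrinsics and any distortion apply to the point x, -y, -z); pixel columns grow to the right and rows downward; lengths in m; the calibration is good to about 2 mm. A picture is of the moment at which its call begins. There is no depth.
- r.close_job(): hands the job in, once; it reports no verdict.
The state is a dict: "time": time; "joint_positions": joint angles; "joint_vel": joint speeds; "joint_torque": joint torques, N m; "ee_pos": TCP position; "eef_rot": TCP orientation; "ft_force": force on the tool from outside, world axes, zero at the start; "torque": the same for the moment, N m; "width": finger opening in m.
Only numpy, scipy, OpenCV 4.12 (cv2) and the standard library are available. Lean on these libraries where they do the work, as an engineer would, in place of code of your own. Each camera call takes 0.05 s, during which the arm holds its last target. There are 200 camera calls.

TASK

Put the food processor's cutting discs away: slide the cover of the disc compartment open, take the yellow transport ring off the spindle and stand it upright on the green mat, and stack every disc that is on the table on the spindle in its place, in any order, hub up, each turned until its tab drops into the keyway and it lies flat, fully down. Then slide the cover fully shut over them; don't push the meal tub about.

Things in the scene. Friction and masses are not known exactly. Their poses are not given: they have to be found in the camera images.
- processor: White fixed food-processor base, 162 (x) x 324 (y) x 72 (z) mm, runners on top to 76. Origin: centre of its underside. Its -y half is the open-topped disc compartment, 150 x 150 inside, walls 6, floor 6 above the table, rim at 72, centre at y = -81 in this frame. Its +y half is the closed motor housing, over which the cover slides when opened.
- cover (a joint): Flat see-through cover, 146 x 158 x 4 mm, on top of the base (underside 73, top 77 above the table). Value in m: 0 = fully shut over the compartment, at its end stop; grows as it slides along the processor's +y; 0.164 = fully open over the motor housing. About 1.5 N of friction; stays where it is left.
- cover_grip (a point): Middle of the orange grip bar standing on the cover (moves with it): bar 60 mm along the processor's x, 18 mm thick along its y (pinch it there), top at 107 mm above the table. This point is 92 mm above the table, 15 mm above the cover's top face.
- spindle: Fixed upright steel spindle in the compartment. Origin on its axis at the compartment floor, z up. Lower part 38 mm diameter up to a bevelled shoulder at 48; above it a 22 mm pilot up to 60, a red line on its tip pointing to the keyway. The keyway, 13 wide, open at the top, runs down the whole lower part on the spindle's +x side, cut to 11 mm from the axis. Its turn varies.
- keyway (a point): Foot of the keyway: middle of the groove, 16.5 mm from the spindle's axis along the spindle's +x, at the compartment floor.
- slicing_disc: Loose disc, white hub, two dark blade slots; may be absent. Steel plate 116 mm across, 3 thick; round hub on top, 54 across (grip here), its top 17 above the underside. 0.11 to 0.23 kg. Bore 41, with a red tab on its +x side, 9 wide, reaching in to 12.8 from the axis; a red line marks +x. Stacks every 17 mm. Origin: centre of underside, z up.
- slicing_disc_tab (a point): Middle of that disc's tab, 16.5 mm from its axis along its +x, at underside height.
- grating_disc: Loose disc, blue hub, many small dark teeth; may be absent. Steel plate 116 mm across, 3 thick; round hub on top, 54 across (grip here), its top 17 above the underside. 0.11 to 0.23 kg. Bore 41, with a red tab on its +x side, 9 wide, reaching in to 12.8 from the axis; a red line marks +x. Stacks every 17 mm. Origin: centre of underside, z up.
- grating_disc_tab (a point): Middle of that disc's tab, 16.5 mm from its axis along its +x, at underside height.
- shredding_disc: Loose disc, black hub, six black slots; may be absent. Steel plate 116 mm across, 3 thick; round hub on top, 54 across (grip here), its top 17 above the underside. 0.11 to 0.23 kg. Bore 41, with a red tab on its +x side, 9 wide, reaching in to 12.8 from the axis; a red line marks +x. Stacks every 17 mm. Origin: centre of underside, z up.
- shredding_disc_tab (a point): Middle of that disc's tab, 16.5 mm from its axis along its +x, at underside height.
- transport_ring: Yellow plastic ring, 54 mm outside diameter, 42 tall, bore 41, standing on the spindle at the start, resting on the compartment floor with a red tab like the discs' (on its +x, lowest 15 mm) in the keyway; it lifts straight up off the spindle. 0.08 kg. Origin: centre of its underside, z up.
- drying_mat: Green square mat lying fixed on the table, 120 x 120 x 3 mm. Origin: centre of its underside.
- meal_tub: Brown meal tub with a white lid, 118 mm across, 68 mm tall, a bystander. Origin at the centre of its underside.
Mind the look-alikes: they are no part of the job. Leave any purple or turquoise look-alike of the grating_disc alone.

How it is judged:
By the outcome, as a careful person would: the job done as asked, in the order asked, and still so for the second after the job is handed in, with the robot touching nothing.
Of slicing_disc, grating_disc, shredding_disc only 2 to 3 are there at a start; the rules pass over those that are not, and their reading is None.
At some moment in a run one of slicing_disc, grating_disc, shredding_disc may be knocked a few centimetres aside while the robot is not near it.
It also fails if it takes over 210 s, if anything falls off the work surface, if the arm or the gripper's body presses on something with over 40 N, if the wrist force passes 120 N, or if a joint passes its speed limit or range.

## Working session

There is one attempt and no reset: what is moved stays moved. The work goes in short steps, Python scripts to look and compute and a shell command to move; the robot and the scene stay as the last step left them, time stands still between calls to the robot, and variables do not carry over. Pictures are saved under pics/ and viewed, about 12 in all and at most 16, crops included, and the job is handed in when it is done.

```bash
mkdir -p pics; cat > h.py <<'E'
import numpy as np, cv2
from bench import r
from scipy.spatial.transform import Rotation as R
def snap(name,fn,crop=None,scale=1):
    c=r.camera(name); im=c["pixels"][:,:,::-1].copy()
    np.savez('pics/'+fn+'.npz',**{k:np.array(v) for k,v in c.items()})
    save(im,fn,crop,scale); return c
def save(im,fn,crop=None,scale=1):
    if crop: im=im[crop[1]:crop[3],crop[0]:crop[2]]
    if scale!=1: im=cv2.resize(im,None,fx=scale,fy=scale,interpolation=cv2.INTER_CUBIC)
    cv2.imwrite('pics/'+fn+'.png',im)
def load(fn): return np.load('pics/'+fn+'.npz')
def w(c,u,v,z):
    T=c["camera_from_world"]; d=np.array([(u-c["cx"])/c["fx"],-(v-c["cy"])/c["fy"],-1.])
    Ri=T[:3,:3].T; o=-Ri@T[:3,3]; d=Ri@d; return o+d*(z-o[2])/d[2]
def px(c,p):
    T=c["camera_from_world"]; q=T[:3,:3]@np.array(p)+T[:3,3]
    return np.array([c["cx"]+c["fx"]*q[0]/-q[2], c["cy"]+c["fy"]*q[1]/q[2]])
def totool(p,yaw=None):
    "shift in tool axes, cm, from TCP to world p"
    s=r.read_state(); M=R.from_quat(s["eef_rot"]).as_matrix()
    return np.round(100*M.T@(np.array(p)-s["ee_pos"]),2)
def st():
    s=r.read_state(); M=R.from_quat(s["eef_rot"]).as_matrix()
    print(round(s["time"],2),np.round(s["ee_pos"],4),"tx",np.round(M[:,0],3),"ty",np.round(M[:,1],3),"tz",np.round(M[:,2],3),"w",round(s["width"],4),"F",np.round(s["ft_force"],1),"q",np.round(s["joint_positions"],2))
E
python3 - <<'E'
from h import *
st(); print(r.tip_extent)
snap("top","t0",scale=1.5); snap("side","s0",scale=1.5)
c=load("t0"); print(c["camera_from_world"],c["fx"],c.files)
E
```

```text
0.0 [0.1827 0.5973 0.2437] tx [-0.956  0.292 -0.   ] ty [ 0.292  0.956 -0.001] tz [-0.    -0.001 -1.   ] w 0.0871 F [-0.3  1.   0.7] q [-1.3   0.33 -0.06  1.46  0.02  1.35 -0.09]
0.022
[[-2.63199515e-03 -9.99995931e-01 -1.10014682e-03 -8.11196625e-02]
 [ 9.80574582e-01 -2.79664704e-03  1.96126661e-01 -5.12028142e-01]
 [-1.96128940e-01 -5.62571585e-04  9.80577953e-01 -1.28645725e+00]
 [ 0.00000000e+00  0.00000000e+00  0.00000000e+00  1.00000000e+00]] 350.5350825448225 ['pixels', 'fx', 'fy', 'cx', 'cy', 'camera_from_world']
```

View pics/t0.png

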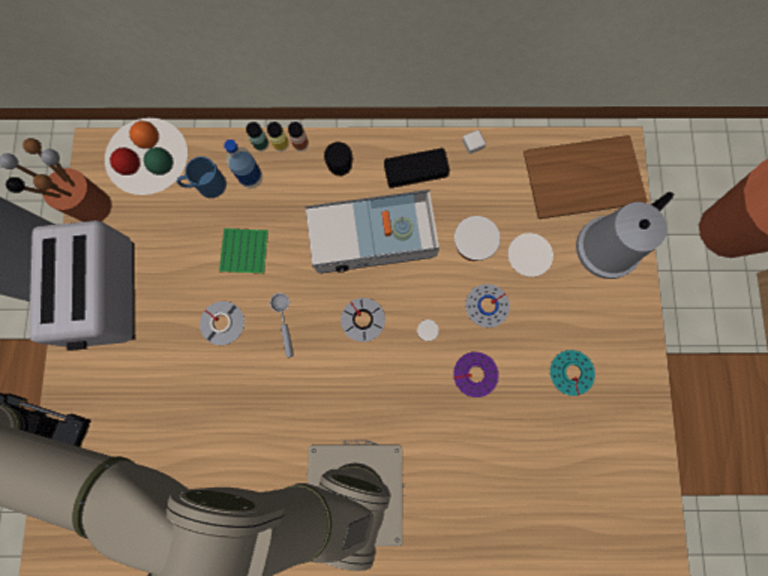

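View pics/s0.png

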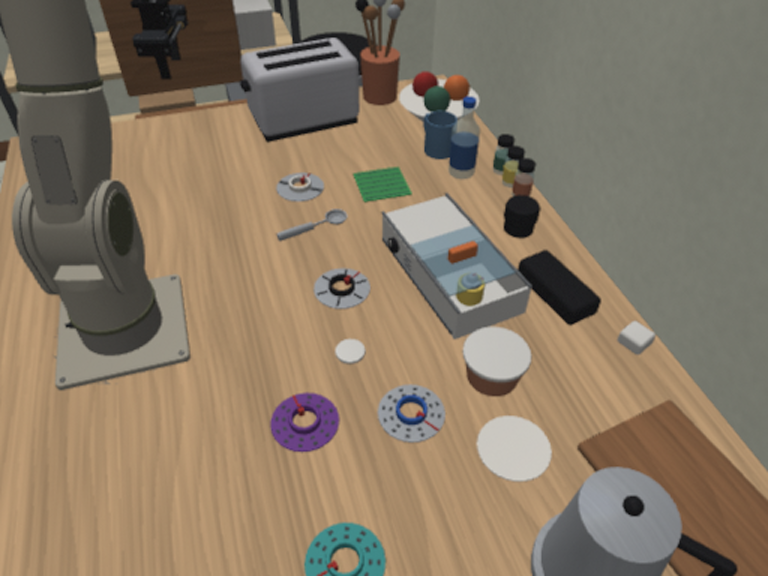

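```bash
python3 - <<'E'
from h import *
c=load("t0"); im=c["pixels"][:,:,::-1]
save(im,"t0c",(125,118,355,228),3.4)
for n,u,v,z in [("slic",221,323,.017),("shred",363,319,.017),("grat",488,306,.017),("tub",477,238,.068),("mat",244,251,.003),("grip",388,222,.107),("ringtop",402,228,.06),("corner",306,207,.072),("corner2",314,271,.072),("c3",430,192,.072),("c4",438,257,.072),("purple",476,374,.017)]:
    print(n,np.round(w(c,u/1.5,v/1.5,z),4))
E
```

```text
slic [0.418  0.3459 0.017 ]
shred [ 0.4274 -0.0192  0.017 ]
grat [ 0.4603 -0.3422  0.017 ]
tub [ 0.628  -0.3114  0.068 ]
mat [0.6128 0.3004 0.003 ]
grip [ 0.6587 -0.0842  0.107 ]
ringtop [ 0.6577 -0.1203  0.06  ]
corner [0.7111 0.127  0.072 ]
corner2 [0.5419 0.1022 0.072 ]
c3 [ 0.751  -0.1933  0.072 ]
c4 [ 0.5773 -0.2103  0.072 ]
purple [ 0.287 -0.305  0.017]
```

View pics/t0c.png

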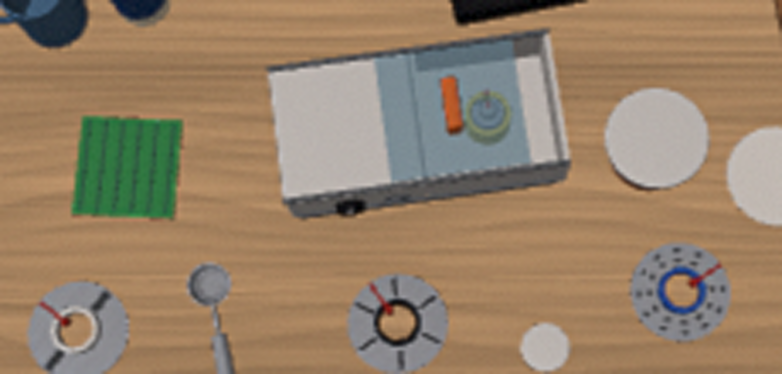

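```bash
python3 -m jog '[[0,0,0,-0.14,0],[0,0,0,-0.14,0],[0,0,0,-0.14,0],[-2.3,-4.4,0,0,0],[-2.3,-4.4,0,0,0],[-2.3,-4.4,0,0,0],[-2.3,-4.4,0,0,0],[-2.3,-4.4,0,0,0],[-2.3,-4.4,0,0,0],[-2.3,-4.4,0,0,0]]'
python3 -c "
from h import *
st(); print(totool([.6587,-.0842,.2]))"
```

```text
time: 1.1
ee_pos: [0.382, 0.314, 0.2388]
eef_rot: [-0.077, 0.997, -0.003, -0.004]
ft_force: [1.0, -0.3, 1.2]
width: 0.0869
1.1 [0.382  0.314  0.2388] tx [-0.988 -0.153  0.008] ty [-0.153  0.988 -0.006] tz [-0.007 -0.007 -1.   ] w 0.0869 F [ 1.  -0.3  1.2] q [-0.87  0.05  0.09  1.8  -0.    1.3   0.95]
[-21.27 -43.57   3.96]
```

```bash
python3 -m jog '[[-2.1,-4.5,0,0,0],[-2.1,-4.5,0,0,0],[-2.1,-4.5,0,0,0],[-2.1,-4.5,0,0,0],[-2.1,-4.5,0,0,0],[-2.1,-4.5,0,0,0],[-2.1,-4.5,0,0,0],[-2.1,-4.5,0,0,0],[-2.1,-4.5,0,0,0],[-2.1,-4.5,0,0,0]]'
python3 -c "
from h import *
snap('wrist','w1',scale=1.5)
st(); print(totool([.6587,-.0842,.2]))
c=load('w1'); print(c['camera_from_world'],c['fx'],c['cx'],c['cy'])"
```

```text
time: 2.1
ee_pos: [0.6567, -0.1033, 0.2383]
eef_rot: [-0.078, 0.997, -0.003, -0.004]
ft_force: [0.7, 1.4, 0.8]
width: 0.0869
2.15 [ 0.6579 -0.1121  0.2367] tx [-0.989 -0.149  0.01 ] ty [-0.149  0.989 -0.01 ] tz [-0.009 -0.011 -1.   ] w 0.0874 F [-6.6 -4.6 -1.8] q [-0.24  0.46  0.47  1.36 -0.19  1.37  1.95]
[-0.54  2.78  3.64]
[[-0.15677722  0.98761693 -0.00580518  0.20576427]
 [-0.94468472 -0.15167137 -0.29080332  0.63589771]
 [-0.28808276 -0.04010727  0.95676524 -0.20178395]
 [ 0.          0.          0.          1.        ]] 299.0855832857055 255.7039684558109 186.78900063800486
```

View pics/w1.png

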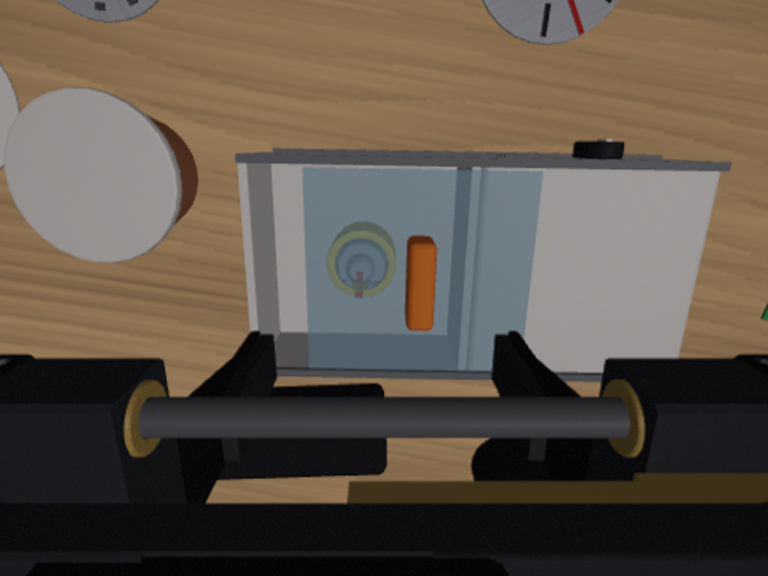

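```bash
python3 -c "
from h import *
c=load('w1')
for n,u,v,z in [('gripL',408,283,.107),('gripR',434,283,.107),('gtop',421,237,.107),('gbot',421,329,.107),('spin',361,262,.066),('keyend',359,297,.048),('corner-x-y',238,155,.074),('corner-x+y',730,164,.074),('+y+x',681,377,.074),('-y+x',262,374,.074),('coverL',303,167,.077),('mat',768,316,.003),('tub',97,174,.068)]:
    print(n,np.round(w(c,u/1.5,v/1.5,z),4))
st()
"
```

```text
gripL [ 0.6562 -0.0878  0.107 ]
gripR [ 0.6536 -0.0715  0.107 ]
gtop [ 0.6257 -0.085   0.107 ]
gbot [ 0.6859 -0.074   0.107 ]
spin [ 0.6582 -0.1199  0.066 ]
keyend [ 0.6912 -0.1178  0.048 ]
corner-x-y [ 0.597  -0.2099  0.074 ]
corner-x+y [0.552  0.1099 0.074 ]
+y+x [0.7067 0.1325 0.074 ]
-y+x [ 0.7551 -0.1817  0.074 ]
coverL [ 0.5977 -0.1664  0.077 ]
mat [0.6667 0.2453 0.003 ]
tub [ 0.625  -0.3057  0.068 ]
2.15 [ 0.6579 -0.1121  0.2367] tx [-0.989 -0.149  0.01 ] ty [-0.149  0.989 -0.01 ] tz [-0.009 -0.011 -1.   ] w 0.0874 F [-6.6 -4.6 -1.8] q [-0.24  0.46  0.47  1.36 -0.19  1.37  1.95]
```

```bash
python3 -m jog '[[-0.3,3.2,0,0,0],[0,0,3.2,0,0],[0,0,3.2,0,0],[0,0,3.2,0,0],[0,0,2,0,0],[0,0,1,0,0],[0,0,0,0,0],[0,0,0,0,1],[0,0,0,0,1],[0,0,0,0,1]]' 15
python3 -c "
from h import *
st(); print(totool([.656,-.0795,.104]))"
```

```text
time: 3.15
ee_pos: [0.6557, -0.0866, 0.1051]
eef_rot: [-0.071, 0.997, -0.007, -0.006]
ft_force: [-0.2, -0.1, 0.0]
width: 0.0707
3.15 [ 0.6557 -0.0866  0.1051] tx [-0.99  -0.141  0.012] ty [-0.141  0.99  -0.013] tz [-0.01  -0.015 -1.   ] w 0.0707 F [-0.2 -0.1  0. ] q [-0.26  0.55  0.43  1.53 -0.23  1.13  1.93]
[-0.13  0.69  0.1 ]
```

```bash
python3 -m jog '[[0,0.6,0,0,1],[0,0,0,0,1],[0,0,0,0,1],[0,0,0,0,1],[0,0,0,0,1],[0,0,0,0,1],[0,0,0,0,1],[0,0,0,0,1],[0,0,0,0,1],[0,0,0,0,1]]' 15
python3 -m jog '[[0,0.5,0,0,1],[0,1,0,0,1],[0,1.5,0,0,1],[0,1.5,0,0,1],[0,1.5,0,0,1],[0,1.5,0,0,1],[0,1.5,0,0,1],[0,1.5,0,0,1],[0,1,0,0,1],[0,0.5,0,0,1]]'
python3 -c "
from h import *
st()"
```

```text
time: 4.15
ee_pos: [0.6559, -0.0799, 0.1073]
eef_rot: [-0.071, 0.997, -0.007, -0.004]
ft_force: [-0.4, -0.0, 0.9]
width: 0.0177
time: 5.15
ee_pos: [0.6386, 0.042, 0.1072]
eef_rot: [-0.069, 0.998, -0.013, -0.002]
ft_force: [9.2, -29.8, -3.7]
width: 0.0186
5.15 [0.6386 0.042  0.1072] tx [-0.99  -0.138  0.006] ty [-0.138  0.99  -0.025] tz [-0.003 -0.025 -1.   ] w 0.0186 F [  9.2 -29.8  -3.7] q [-0.46  0.49  0.41  1.59 -0.19  1.11  1.7 ]
```

```bash
python3 -m jog '[[0,0,0,0,0],[0,0,0,0,0],[0,0,0,0,0],[0,0,-3,0,0],[0,0,-4,0,0],[0,0,-4,0,0],[-0.5,-4,-1,0,0],[0,-4,0,0,0],[0,-4,0,0,0],[0,-4,0,0,0]]'
python3 -c "
from h import *
c=snap('wrist','w2',(170,90,370,250),4)
st(); print(totool([.6582,-.1199,.2]))
print(px(c,[.6582,-.1199,.066]))"
```

```text
time: 6.15
ee_pos: [0.6668, -0.0968, 0.2315]
eef_rot: [-0.08, 0.997, -0.008, -0.005]
ft_force: [-0.0, -0.2, -0.6]
width: 0.0848
6.2 [ 0.6662 -0.1058  0.2316] tx [-0.988 -0.152  0.012] ty [-0.152  0.988 -0.02 ] tz [-0.008 -0.021 -1.   ] w 0.0859 F [-2.2 -6.   0.2] q [-0.26  0.48  0.49  1.35 -0.2   1.37  1.94]
[ 0.97 -1.21  3.2 ]
[237.28203539 166.27325022]
```

View pics/w2.png

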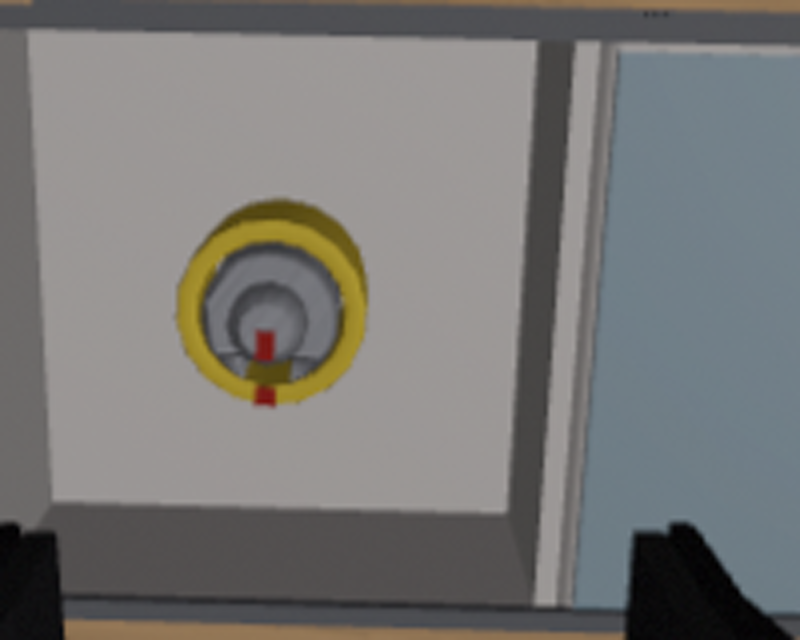

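```bash
python3 -c "
from h import *
c=load('w2')
f=lambda n,u,v,z:print(n,np.round(w(c,170+u/4,90+v/4,z),4))
f('tip',267,322,.066);f('ringtop',272,312,.048);f('ringmark',265,397,.048);f('line end',265,358,.066);f('ringleft',178,312,.048);f('ringright',367,312,.048);f('far',272,218,.048);f('near',272,404,.048)
f('floorTL',28,29,.006);f('floorTR',538,40,.006);f('floorBL',52,503,.006);f('floorBR',508,513,.006)
"
```

```text
tip [ 0.6628 -0.1198  0.066 ]
ringtop [ 0.6643 -0.1196  0.048 ]
ringmark [ 0.6892 -0.118   0.048 ]
line end [ 0.6726 -0.1189  0.066 ]
ringleft [ 0.6686 -0.1455  0.048 ]
ringright [ 0.66   -0.0935  0.048 ]
far [ 0.6384 -0.1234  0.048 ]
near [ 0.6909 -0.1157  0.048 ]
floorTL [ 0.6018 -0.2045  0.006 ]
floorTR [ 0.5807 -0.0559  0.006 ]
floorBL [ 0.7507 -0.1838  0.006 ]
floorBR [ 0.729  -0.0345  0.006 ]
```

```bash
python3 -c "
from h import *
st(); print(totool([.664,-.1196,.12]))"
python3 -m jog '[[0.4,-1.3,0,0,0],[0,0,3,0,0],[0,0,3,0,0],[0,0,3,0,0],[0,0,2,0,0],[0,0,0,0,0],[0,0,0,0,0],[0,0,0,0,0],[0,0,0,0,0],[0,0,0,0,0]]' 15
python3 -c "
from h import *
st(); print(totool([.664,-.1196,.045]))"
```

```text
6.2 [ 0.6662 -0.1058  0.2316] tx [-0.988 -0.152  0.012] ty [-0.152  0.988 -0.02 ] tz [-0.008 -0.021 -1.   ] w 0.0859 F [-2.2 -6.   0.2] q [-0.26  0.48  0.49  1.35 -0.2   1.37  1.94]
[ 0.3  -1.11 11.19]
time: 7.2
ee_pos: [0.6646, -0.1184, 0.1217]
eef_rot: [-0.078, 0.997, -0.008, -0.003]
ft_force: [-0.4, 0.1, -0.1]
width: 0.0873
7.2 [ 0.6646 -0.1184  0.1217] tx [-0.988 -0.156  0.006] ty [-0.156  0.988 -0.016] tz [-0.004 -0.017 -1.   ] w 0.0873 F [-0.4  0.1 -0.1] q [-0.22  0.56  0.46  1.48 -0.24  1.17  1.99]
[0.02 0.01 7.67]
```

```bash
python3 -m jog '[[0,0,2.5,0,0],[0,0,2.5,0,0],[0,0,2.5,0,0],[0,0,0.3,0,0],[0,0,0,0,1],[0,0,0,0,1],[0,0,0,0,1],[0,0,0,0,1],[0,0,0,0,1],[0,0,0,0,1]]' 15
python3 -m jog '[[0,0,0,0,1],[0,0,0,0,1],[0,0,0,0,1],[0,0,0,0,1],[0,0,0,0,1],[0,0,0,0,1],[0,0,0,0,1],[0,0,0,0,1],[0,0,0,0,1],[0,0,0,0,1]]'
python3 -c "
from h import *
st()"
```

```text
time: 8.2
ee_pos: [0.6705, -0.1204, 0.0524]
eef_rot: [-0.078, 0.997, -0.009, 0.005]
ft_force: [-0.4, 0.4, -0.0]
width: 0.054
time: 9.2
ee_pos: [0.6702, -0.1203, 0.0522]
eef_rot: [-0.078, 0.997, -0.009, 0.005]
ft_force: [0.3, -1.0, -1.0]
width: 0.0541
9.2 [ 0.6702 -0.1203  0.0522] tx [-0.988 -0.156 -0.008] ty [-0.156  0.988 -0.019] tz [ 0.011 -0.017 -1.   ] w 0.0541 F [ 0.3 -1.  -1. ] q [-0.2   0.63  0.43  1.52 -0.27  1.03  2.02]
```

```bash
python3 -m jog '[[0,0,-0.5,0,1],[0,0,-1.5,0,1],[0,0,-1.5,0,1],[0,0,-1.5,0,1],[0,0,-1.5,0,1],[0,0,-2,0,1],[0,0,-2,0,1],[0,0,-3,0,1],[0,0,-3,0,1],[0,0,0,0,1]]'
python3 -c "
from h import *
st(); print(totool([.613,.3,.2]))"
```

```text
time: 10.2
ee_pos: [0.6687, -0.1179, 0.2352]
eef_rot: [-0.078, 0.997, -0.009, 0.008]
ft_force: [1.0, -0.2, -1.0]
width: 0.0545
10.2 [ 0.6687 -0.1179  0.2352] tx [-0.988 -0.156 -0.015] ty [-0.155  0.988 -0.02 ] tz [ 0.018 -0.018 -1.   ] w 0.0545 F [ 1.  -0.2 -1. ] q [-0.24  0.47  0.49  1.36 -0.2   1.35  1.97]
[-0.95 42.21  2.69]
```

```bash
python3 -m jog '[[0,4.4,0,0,1],[-0.1,4.4,0,0,1],[-0.1,4.4,0,0,1],[-0.1,4.4,0,0,1],[-0.1,4.4,0,0,1],[-0.1,4.4,0,0,1],[-0.1,4.4,0,0,1],[-0.1,4.4,0,0,1],[-0.1,4.4,0,0,1],[-0.1,2.6,0,0,1]]'
python3 -c "
from h import *
c=snap('wrist','w3',scale=1.5)
st(); print(totool([.613,.3,.1]))"
```

```text
time: 11.2
ee_pos: [0.6117, 0.3081, 0.2345]
eef_rot: [-0.072, 0.997, -0.01, 0.012]
ft_force: [0.1, 0.7, -0.9]
width: 0.0544
11.25 [0.6103 0.3127 0.2341] tx [-0.989 -0.147 -0.022] ty [-0.147  0.989 -0.02 ] tz [ 0.025 -0.017 -1.   ] w 0.0542 F [-3.1  3.  -1.1] q [-0.79  0.47  0.34  1.33 -0.13  1.36  1.26]
[ 0.22 -1.03 13.43]
```

View pics/w3.png

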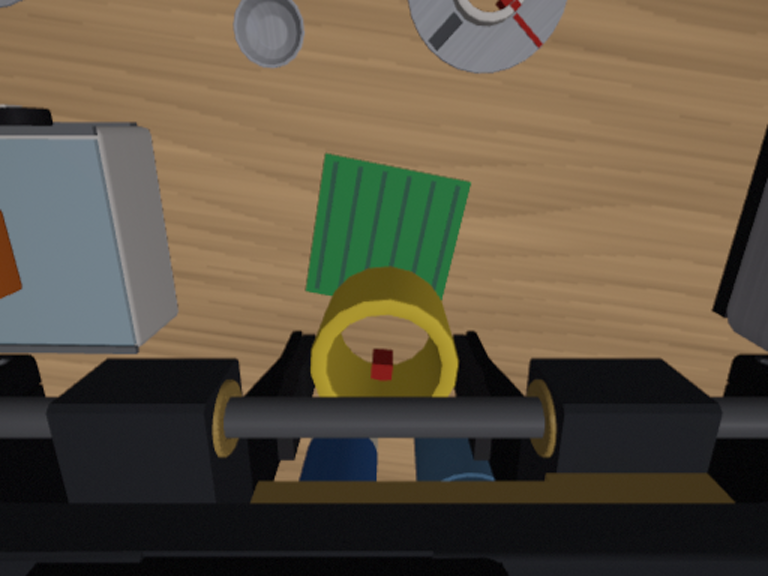

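```bash
python3 -c "
from h import *
c=load('w3')
P=[w(c,u/1.5,v/1.5,.003) for u,v in [(326,153),(470,182),(306,290),(443,297)]]
print(np.round(P,4),np.mean(P,0))
c=load('t0')
for u,v,z in [(230,146,.15),(205,178,.08),(250,180,.05),(210,195,.0)]: print(np.round(w(c,u/1.5,v/1.5,z),3))
print(totool([.611,.3,.1]))"
```

```text
[[0.5513 0.2482 0.003 ]
 [0.5569 0.3658 0.003 ]
 [0.6696 0.2426 0.003 ]
 [0.6578 0.3627 0.003 ]] [0.60892064 0.30480413 0.003     ]
[0.843 0.307 0.15 ]
[0.788 0.39  0.08 ]
[0.795 0.281 0.05 ]
[0.772 0.402 0.   ]
[ 0.42 -1.   13.43]
```

```bash
python3 -m jog '[[0,-0.6,0,0,1],[0,0,3,0,1],[0,0,3,0,1],[0,0,3,0,1],[0,0,3,0,1],[0,0,2,0,1],[0,0,1.5,0,1],[0,0,0.8,0,1],[0,0,0,0,1],[0,0,0,0,1]]'
python3 -c "
from h import *
st(); print(totool([.615,.303,.049]))"
```

```text
time: 12.25
ee_pos: [0.6198, 0.2956, 0.0724]
eef_rot: [-0.071, 0.997, -0.01, 0.016]
ft_force: [1.3, -0.2, -0.1]
width: 0.0542
12.25 [0.6198 0.2956 0.0724] tx [-0.99  -0.141 -0.03 ] ty [-0.14   0.99  -0.021] tz [ 0.033 -0.017 -0.999] w 0.0542 F [ 1.3 -0.2 -0.1] q [-0.75  0.6   0.32  1.5  -0.17  1.06  1.3 ]
[0.45 0.85 2.31]
```

```bash
python3 -m jog '[[0.3,0.7,0.5,0,1],[0.2,0,0.6,0,1],[0.1,0,0.5,0,1],[0,0,0.4,0,1],[0,0,0.3,0,1],[0,0,0.3,0,1],[0,0,0,0,1],[0,0,0,0,1],[0,0,0,0,1],[0,0,0,0,1]]'
python3 -c "
from h import *
st()"
```

```text
time: 13.25
ee_pos: [0.6158, 0.3034, 0.0486]
eef_rot: [-0.071, 0.997, -0.008, 0.019]
ft_force: [0.4, 0.9, 0.1]
width: 0.0542
13.25 [0.6158 0.3034 0.0486] tx [-0.989 -0.142 -0.037] ty [-0.141  0.99  -0.018] tz [ 0.039 -0.013 -0.999] w 0.0542 F [0.4 0.9 0.1] q [-0.76  0.62  0.31  1.52 -0.18  1.01  1.3 ]
```

```bash
python3 -m jog '[[0,0,0.2,0,1],[0,0,0.2,0,1],[0,0,0,0,1],[0,0,0,0,1],[0,0,0,0,1],[0,0,0,0,1],[0,0,0,0,1],[0,0,0,0,1],[0,0,0,0,1],[0,0,0,0,1]]'
python3 -c "
from h import *
st()"
```

```text
time: 14.25
ee_pos: [0.6164, 0.3035, 0.0481]
eef_rot: [-0.071, 0.997, -0.007, 0.019]
ft_force: [-1.1, -0.6, 1.2]
width: 0.0544
14.25 [0.6164 0.3035 0.0481] tx [-0.989 -0.141 -0.038] ty [-0.141  0.99  -0.017] tz [ 0.04  -0.012 -0.999] w 0.0544 F [-1.1 -0.6  1.2] q [-0.76  0.62  0.31  1.52 -0.18  1.    1.3 ]
```

```bash
python3 -m jog '[[0,0,0.5,0,1],[0,0,0,0,1],[0,0,0,0,1],[0,0,0,0,1],[0,0,0,0,1],[0,0,0,0,1],[0,0,0,0,1],[0,0,0,0,1],[0,0,0,0,1],[0,0,0,0,1]]'
python3 -c "
from h import *
st()"
```

```text
time: 15.25
ee_pos: [0.6178, 0.3035, 0.0449]
eef_rot: [-0.071, 0.997, -0.007, 0.021]
ft_force: [0.3, -0.9, 0.9]
width: 0.0541
15.25 [0.6178 0.3035 0.0449] tx [-0.989 -0.141 -0.04 ] ty [-0.141  0.99  -0.017] tz [ 0.042 -0.011 -0.999] w 0.0541 F [ 0.3 -0.9  0.9] q [-0.76  0.62  0.31  1.52 -0.18  1.    1.3 ]
```

```bash
python3 -c "
from h import *
c=snap('side','s1',(200,60,340,165),5)
print(px(c,[.611,.303,.003]))"
```

```text
[252.83265108 122.366071  ]
```

View pics/s1.png

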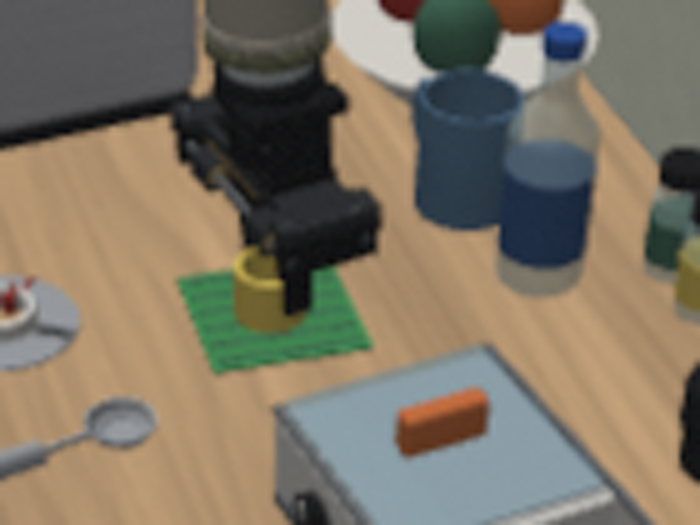

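```bash
python3 -m jog '[[0,0,0.5,0,1],[0,0,0,0,1],[0,0,0,0,1],[0,0,0.5,0,1],[0,0,0,0,1],[0,0,0,0,1],[0,0,0,0,1],[0,0,0,0,1],[0,0,0,0,1],[0,0,0,0,1]]'
python3 -c "
from h import *
st()"
```

```text
time: 16.3
ee_pos: [0.6209, 0.3043, 0.0389]
eef_rot: [-0.071, 0.997, -0.006, 0.024]
ft_force: [-0.2, -0.7, 2.1]
width: 0.0539
16.3 [0.6209 0.3043 0.0389] tx [-0.989 -0.141 -0.046] ty [-0.14   0.99  -0.014] tz [ 0.048 -0.008 -0.999] w 0.0539 F [-0.2 -0.7  2.1] q [-0.76  0.63  0.31  1.52 -0.18  0.98  1.3 ]
```

```bash
python3 -m jog '[[0,0,0,0,0],[0,0,0,0,0],[0,0,0,0,0],[0,0,0,0,0],[0,0,0,0,0],[0,0,0,0,0],[0.2,0,-3,0,0],[0.2,0,-4,0,0],[0.2,0,-4,0,0],[0,0,-4,0,0]]'
python3 -c "
from h import *
c=snap('wrist','w4',scale=1.5)
st()"
```

```text
time: 17.3
ee_pos: [0.6036, 0.3028, 0.1842]
eef_rot: [-0.071, 0.997, -0.009, 0.017]
ft_force: [0.7, 1.0, -0.5]
width: 0.0866
17.35 [0.6062 0.3041 0.1924] tx [-0.989 -0.141 -0.041] ty [-0.14   0.99  -0.017] tz [ 0.043 -0.011 -0.999] w 0.087 F [1.8 1.3 6.4] q [-0.8   0.47  0.35  1.42 -0.13  1.25  1.26]
```

View pics/w4.png

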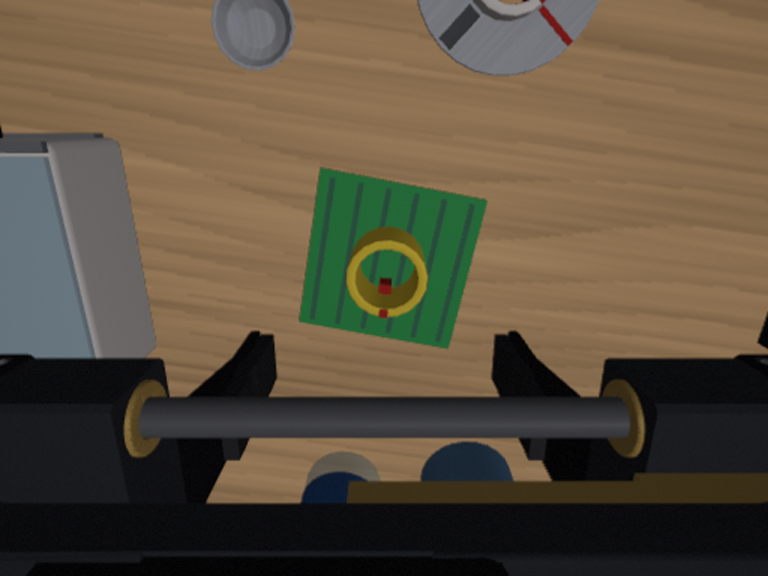

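```bash
python3 -m jog '[[3,1.1,0,0,0],[3,1.1,0,0,0],[3,1.1,0,0,0],[3,1.1,0,0,0],[3,1.1,0,0,0],[3,1.1,0,0,0],[1.2,0.5,0,0,0],[0,0,0,0,0],[0,0,0,0,0],[0,0,0,0,0]]'
python3 -c "
from h import *
c=snap('wrist','w5',scale=1.5)
st()"
```

```text
time: 18.35
ee_pos: [0.4036, 0.3482, 0.1859]
eef_rot: [-0.069, 0.997, -0.004, 0.026]
ft_force: [0.1, -0.1, -0.4]
width: 0.0871
18.4 [0.4039 0.3481 0.1859] tx [-0.989 -0.138 -0.051] ty [-0.137  0.99  -0.012] tz [ 0.053 -0.005 -0.999] w 0.0869 F [ 1.1 -0.4 -0.2] q [-1.07  0.14  0.27  1.83  0.    1.14  0.9 ]
```

View pics/w5.png

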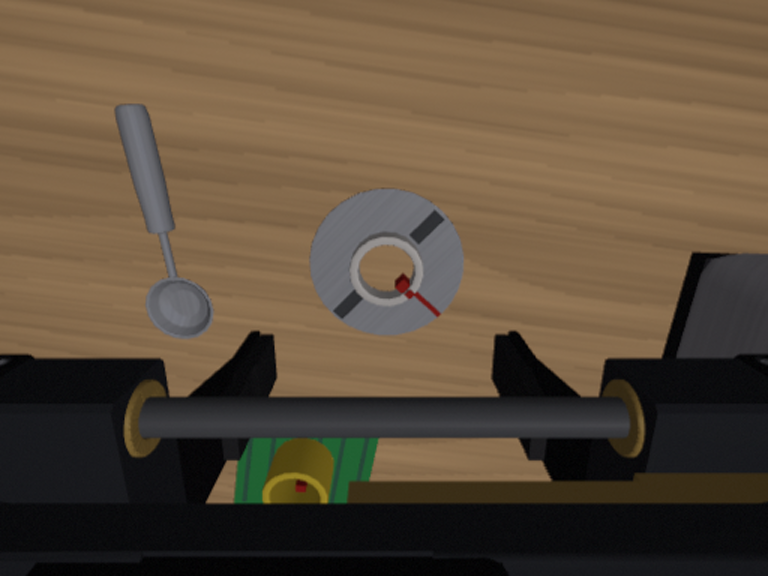

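```bash
cat >> h.py <<'E'
def disc(fn,hub,out,box=None,z0=0,s=1.5,off=(0,0)):
    c=load(fn); g=lambda p,z:w(c,off[0]+p[0]/s,off[1]+p[1]/s,z)
    h=g(hub,z0+.017); o=g(out,z0+.003); print("hub",np.round(h,4),"out",np.round(o,4),"rad",np.linalg.norm((o-h)[:2]).round(4),"ang",np.degrees(np.arctan2(o[1]-h[1],o[0]-h[0])).round(1))
    if box:
        P=np.array([g(p,z0+.003) for p in box]); print("plate",P.round(4).tolist(),((P[0]+P[1])/2).round(4),((P[2]+P[3])/2).round(4))
    return h
E
python3 -c "
from h import *
h=disc('w5',(388,271),(439,315),[(310,262),(463,262),(387,188),(387,334)])
M=R.from_quat(r.read_state()['eef_rot']).as_matrix(); print(np.degrees(np.arctan2(M[1,1],M[0,1])))
print(totool([h[0],h[1],.07]))"
```

```text
hub [0.4182 0.3518 0.017 ] out [0.4533 0.3969 0.003 ] rad 0.0571 ang 52.1
plate [[0.4244, 0.2937, 0.003], [0.4081, 0.4067, 0.003], [0.362, 0.343, 0.003], [0.4755, 0.3591, 0.003]] [0.4162 0.3502 0.003 ] [0.4187 0.351  0.003 ]
97.88329491505169
[-0.88  0.32 11.65]
```

```bash
python3 -m jog '[[-0.9,0.3,0,0,0],[0,0,3,0,0],[0,0,3,0,0],[0,0,3,0,0],[0,0,2,0,0],[0,0,0,0,0],[0,0,0,0,0],[0,0,0,0,0],[0,0,0,0,0],[0,0,0,0,0]]' 25
python3 -c "
from h import *
st(); print(totool([.417,.351,.027]))"
```

```text
time: 19.4
ee_pos: [0.4308, 0.3523, 0.0769]
eef_rot: [-0.064, 0.997, -0.003, 0.03]
ft_force: [0.4, -0.0, 0.1]
width: 0.0872
19.4 [0.4308 0.3523 0.0769] tx [-0.99  -0.129 -0.06 ] ty [-0.128  0.992 -0.009] tz [ 0.061 -0.002 -0.998] w 0.0872 F [ 0.4 -0.   0.1] q [-1.03  0.31  0.27  1.88 -0.05  0.92  0.96]
[1.69 0.09 4.9 ]
```

```bash
python3 -m jog '[[0.9,0,0,0,0],[0.8,0.1,0,0,0],[0.1,0,1.5,0,0],[0,0,1.5,0,0],[0,0,1,0,0],[0,0,0,0,0],[0,0,0,0,0],[0,0,0,0,0],[0,0,0,0,0],[0,0,0,0,0]]'
python3 -c "
from h import *
st(); print(totool([.417,.351,.027]))"
```

```text
time: 20.4
ee_pos: [0.4121, 0.3535, 0.0387]
eef_rot: [-0.066, 0.997, -0.0, 0.032]
ft_force: [-0.1, 0.2, 0.1]
width: 0.0872
20.4 [0.4121 0.3535 0.0387] tx [-0.989 -0.131 -0.064] ty [-0.131  0.991 -0.004] tz [ 0.064  0.004 -0.998] w 0.0872 F [-0.1  0.2  0.1] q [-1.04  0.34  0.26  1.94 -0.06  0.82  0.94]
[-0.38 -0.31  1.2 ]
```

```bash
python3 -m jog '[[-0.3,-0.3,0.6,0,0],[0,0,0.6,0,0],[0,0,0,0,0.2],[0,0,0,0,1],[0,0,0,0,1],[0,0,0,0,1],[0,0,0,0,1],[0,0,0,0,1],[0,0,0,0,1],[0,0,0,0,1]]' 30
python3 -c "
from h import *
st()"
```

```text
time: 21.4
ee_pos: [0.417, 0.3508, 0.0263]
eef_rot: [-0.065, 0.997, 0.0, 0.032]
ft_force: [0.2, 0.2, -0.9]
width: 0.0528
21.4 [0.417  0.3508 0.0263] tx [-0.989 -0.13  -0.064] ty [-0.13   0.991 -0.004] tz [ 0.064  0.005 -0.998] w 0.0528 F [ 0.2  0.2 -0.9] q [-1.03  0.36  0.26  1.94 -0.07  0.8   0.95]
```

```bash
python3 -m jog '[[0,0,-1,0,1],[0,0,-3,0,1],[0,0,-4,0,1],[0,0,-4,0,1],[0,0,-4,0,1],[0,0,-3,0,1],[0,0,0,0.14,1],[0,0,0,0.14,1],[0,0,0,0.14,1],[0,0,0,0.14,1]]'
python3 -c "
from h import *
st(); print(totool([.664,-.1208,.2]))"
```

```text
time: 22.4
ee_pos: [0.4026, 0.3475, 0.2297]
eef_rot: [0.222, 0.974, 0.009, 0.031]
ft_force: [0.2, -0.6, -1.9]
width: 0.0528
22.4 [0.4026 0.3475 0.2297] tx [-0.899  0.434 -0.055] ty [0.433 0.901 0.032] tz [ 0.064  0.005 -0.998] w 0.0528 F [ 0.2 -0.6 -1.9] q [-1.11  0.09  0.31  1.79  0.02  1.22  0.31]
[-43.66 -30.98   4.4 ]
```

```bash
python3 -m jog '[[-3,-2,0,0.1,1],[-4,-3,0,0.1,1],[-4.4,-2.2,0,0,1],[-4.4,-2.2,0,0,1],[-4.4,-2.2,0,0,1],[-4.4,-2.2,0,0,1],[-4.4,-2.2,0,0,1],[-4.4,-2.2,0,0,1],[-4.4,-2.2,0,0,1],[-3,-1.5,0,0,1]]'
python3 -c "
from h import *
st(); print(totool([.664,-.1208,.2]))"
```

```text
time: 23.4
ee_pos: [0.6024, -0.076, 0.246]
eef_rot: [0.319, 0.947, 0.017, 0.029]
ft_force: [-0.6, 1.4, -0.9]
width: 0.0532
23.4 [ 0.6024 -0.076   0.246 ] tx [-0.795  0.605 -0.045] ty [0.603 0.796 0.05 ] tz [ 0.066  0.013 -0.998] w 0.0532 F [-0.6  1.4 -0.9] q [-0.53  0.29  0.72  1.6  -0.22  1.27  1.14]
[-7.4  -0.08  4.94]
```

```bash
python3 -m jog '[[-3,0,0,0.05,1],[-3,0,0,0,1],[-1,0,0,0,1],[0,0,3,0,1],[0,0,3,0,1],[0,0,3,0,1],[0,0,2,0,1],[0,0,0,0,1],[0,0,0,0,1],[0,0,0,0,1]]'
python3 -c "
from h import *
st(); print(totool([.6628,-.1214,.11]))"
```

```text
time: 24.4
ee_pos: [0.6648, -0.125, 0.142]
eef_rot: [0.346, 0.938, 0.018, 0.029]
ft_force: [0.3, -0.6, -1.4]
width: 0.053
24.4 [ 0.6648 -0.125   0.142 ] tx [-0.759  0.65  -0.042] ty [0.648 0.76  0.054] tz [ 0.067  0.014 -0.998] w 0.053 F [ 0.3 -0.6 -1.4] q [-0.36  0.54  0.68  1.53 -0.4   1.14  1.26]
[ 0.52 -0.03  3.18]
```

```bash
python3 -c "
from h import *
c=snap('wrist','w6',scale=1.5)
for z in (.12,.11,.1): print(z,totool([.6628,-.1214,z]))
print(px(c,[.664,-.1206,.066])*1.5)"
```

```text
0.12 [0.51 0.01 2.23]
0.11 [ 0.55 -0.04  3.23]
0.1 [ 0.59 -0.1   4.22]
[382.22926528 297.70086445]
```

View pics/w6.png

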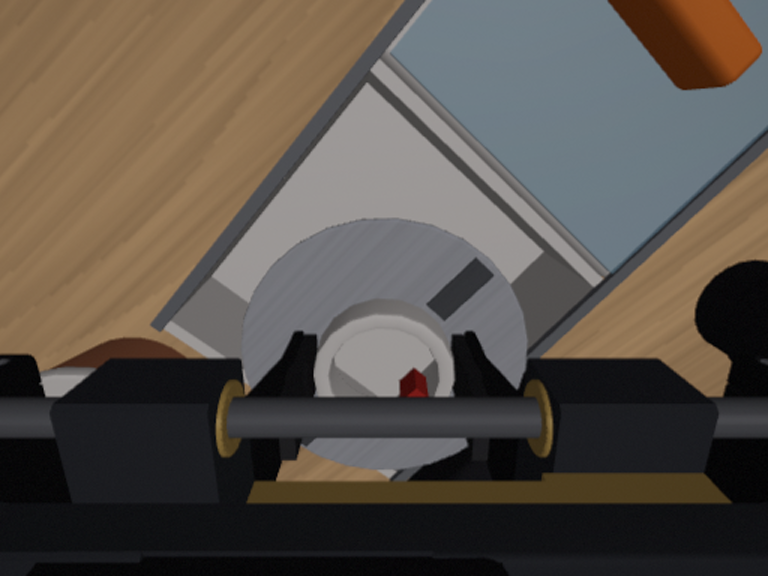

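```bash
python3 -m jog '[[0.5,0,1.5,0,1],[0,0,1.5,0,1],[0,0,1,0,1],[0,0,0,0,1],[0,0,0,0,1],[0,0,0,0,1],[0,0,0,0,1],[0,0,0,0,1],[0,0,0,0,1],[0,0,0,0,1]]'
python3 -c "
from h import *
st(); print(totool([.6628,-.1214,.085]))"
```

```text
time: 25.45
ee_pos: [0.6651, -0.1212, 0.1017]
eef_rot: [0.346, 0.937, 0.019, 0.031]
ft_force: [0.6, 0.3, -1.5]
width: 0.0529
25.45 [ 0.6651 -0.1212  0.1017] tx [-0.758  0.65  -0.046] ty [0.648 0.76  0.057] tz [ 0.072  0.014 -0.997] w 0.0529 F [ 0.6  0.3 -1.5] q [-0.35  0.58  0.65  1.57 -0.42  1.06  1.27]
[ 0.24 -0.26  1.65]
```

```bash
python3 -m jog '[[0.3,-0.3,0.4,0,1],[0.1,-0.1,0.5,0,1],[0,0,0.5,0,1],[0,0,0.4,0,1],[0,0,0,0,1],[0,0,0,0,1],[0,0,0,0,1],[0,0,0,0,1],[0,0,0,0,1],[0,0,0,0,1]]'
python3 -c "
from h import *
st(); print(totool([.6628,-.1214,.075]))"
```

```text
time: 26.45
ee_pos: [0.6612, -0.1213, 0.0821]
eef_rot: [0.346, 0.937, 0.019, 0.032]
ft_force: [0.7, -0.6, -2.9]
width: 0.0532
26.45 [ 0.6612 -0.1213  0.0821] tx [-0.758  0.65  -0.047] ty [0.648 0.76  0.058] tz [ 0.073  0.013 -0.997] w 0.0532 F [ 0.7 -0.6 -2.9] q [-0.35  0.59  0.64  1.6  -0.43  1.03  1.29]
[-0.09  0.06  0.72]
```

```bash
python3 -m jog '[[-0.1,0.1,0.4,0,1],[0,0,0.4,0,1],[0,0,0.4,0,1],[0,0,0.4,0,1],[0,0,0,0,1],[0,0,0,0,1],[0,0,0,0,1],[0,0,0,0,1],[0,0,0,0,1],[0,0,0,0,1]]'
python3 -c "
from h import *
st()"
```

```text
time: 27.45
ee_pos: [0.6632, -0.1206, 0.0643]
eef_rot: [0.346, 0.938, 0.019, 0.031]
ft_force: [0.0, -0.5, -1.8]
width: 0.0527
27.45 [ 0.6632 -0.1206  0.0643] tx [-0.759  0.65  -0.045] ty [0.648 0.76  0.057] tz [ 0.071  0.014 -0.997] w 0.0527 F [ 0.  -0.5 -1.8] q [-0.34  0.61  0.63  1.6  -0.45  1.    1.29]
```

```bash
python3 -m jog '[[0,0,0.5,0,1],[0,0,0.5,0,1],[0,0,0.5,0,1],[0,0,0.5,0,1],[0,0,0.2,0,1],[0,0,0,0,1],[0,0,0,0,1],[0,0,0,0,1],[0,0,0,0,1],[0,0,0,0,1]]'
python3 -c "
from h import *
st()"
```

```text
time: 28.45
ee_pos: [0.6644, -0.12, 0.0399]
eef_rot: [0.346, 0.938, 0.019, 0.03]
ft_force: [0.1, 0.1, -1.9]
width: 0.0527
28.45 [ 0.6644 -0.12    0.0399] tx [-0.759  0.65  -0.044] ty [0.647 0.76  0.057] tz [ 0.07   0.015 -0.997] w 0.0527 F [ 0.1  0.1 -1.9] q [-0.33  0.65  0.61  1.61 -0.47  0.96  1.31]
```

```bash
python3 -m jog '[[0,0,0,0,0],[0,0,0,0,0],[0,0,0,0,0],[0,0,0,0,0],[0,0,0,0,0],[0,0,-3,0,0],[0,0,-4,0,0],[0,0,-4,0,0],[0,0,-4,0,0],[0,0,-4,0,0]]'
python3 -m jog '[[0,0,0,0,0],[0,0,0,0.14,0],[0,0,0,0.14,0],[0,0,0,0.14,0],[0,0,0,0.14,0],[0,0,0,0.14,0],[0,0,0,0,0],[0,0,0,0,0],[0,0,0,0,0],[0,0,0,0,0]]'
python3 -c "
from h import *
c=snap('wrist','w7',scale=1.5)
st()"
```

```text
time: 29.45
ee_pos: [0.6485, -0.1227, 0.2307]
eef_rot: [0.346, 0.938, 0.017, 0.027]
ft_force: [0.7, 0.1, -0.6]
width: 0.0873
time: 30.45
ee_pos: [0.6509, -0.1244, 0.2378]
eef_rot: [0.653, 0.756, 0.03, 0.024]
ft_force: [-0.0, -0.2, 0.3]
width: 0.0866
30.5 [ 0.6508 -0.1245  0.2378] tx [-0.144  0.99   0.003] ty [0.987 0.144 0.076] tz [ 0.075  0.014 -0.997] w 0.0869 F [ 0.  -0.2 -0.2] q [-0.49  0.47  0.87  1.47 -0.4   1.3   0.55]
```

View pics/w7.png

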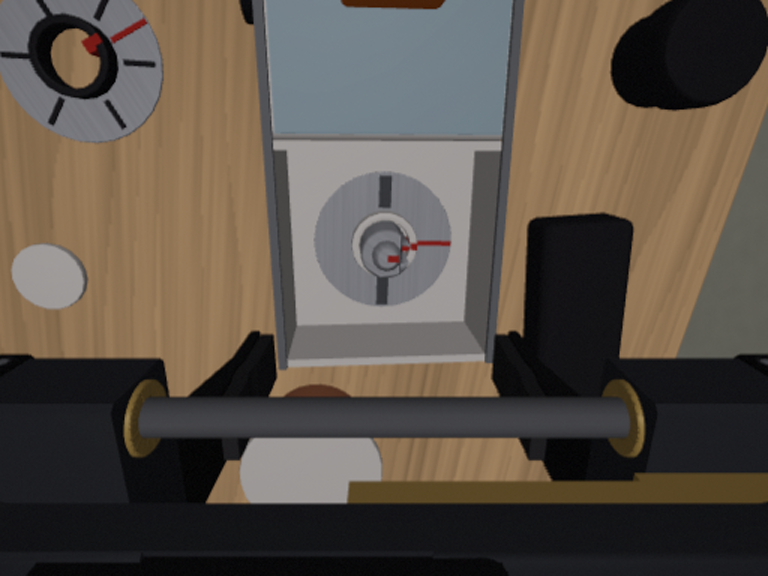

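```bash
python3 -c "
from h import *
h=disc('w7',(73,55),(146,21))
disc('w7',(384,241),(450,243),[(315,238),(452,240),(385,171),(385,306)],z0=.006)
c=load('t0'); h0=w(c,363/1.5,319/1.5,.017)
print(totool([h[0],h[1],.2]))"
```

```text
hub [ 0.4312 -0.0155  0.017 ] out [0.4742 0.0161 0.003 ] rad 0.0534 ang 36.3
hub [ 0.6655 -0.1171  0.023 ] out [ 0.7232 -0.1144  0.009 ] rad 0.0577 ang 2.6
plate [[0.6097, -0.1248, 0.009], [0.7244, -0.1116, 0.009], [0.6595, -0.0631, 0.009], [0.6764, -0.1775, 0.009]] [ 0.667  -0.1182  0.009 ] [ 0.6679 -0.1203  0.009 ]
[ 13.95 -20.39   2.27]
```

```bash
python3 -m jog '[[0,0,0,-0.149,0],[0,0,0,-0.149,0],[0,0,0,-0.149,0],[0,0,0,-0.149,0],[0,0,0,-0.149,0],[0,0,0,-0.149,0],[0,0,0,-0.149,0],[0,0,0,-0.149,0],[0,0,0,-0.149,0],[0,0,0,-0.149,0]]'
python3 -c "
from h import *
st();print(totool([.4312,-.0155,.22]))"
```

```text
time: 31.5
ee_pos: [0.6507, -0.1252, 0.2382]
eef_rot: [-0.04, 0.998, 0.005, 0.038]
ft_force: [0.7, 0.0, 0.7]
width: 0.087
31.5 [ 0.6507 -0.1252  0.2382] tx [-0.994 -0.079 -0.077] ty [-0.079  0.997  0.008] tz [ 0.076  0.014 -0.997] w 0.087 F [0.7 0.  0.7] q [-0.3   0.4   0.58  1.46 -0.26  1.28  1.95]
[21.1  12.66  0.3 ]
```

```bash
python3 -m jog '[[4,2.4,0,0,0],[4.1,2.4,0,0,0],[4.1,2.4,0,0,0],[4.1,2.4,0,0,0],[4.1,2.4,0,0,0],[1.5,1,0,0,0],[0,0,0,0,0],[0,0,0,0,0],[0,0,0,0,0],[0,0,0,0,0]]'
python3 -c "
from h import *
c=snap('wrist','w8',scale=1.5)
st()"
```

```text
time: 32.5
ee_pos: [0.4157, -0.0144, 0.2191]
eef_rot: [-0.048, 0.998, 0.003, 0.039]
ft_force: [0.5, -0.2, 0.6]
width: 0.0871
32.55 [ 0.4157 -0.0144  0.219 ] tx [-0.992 -0.095 -0.079] ty [-0.096  0.995  0.002] tz [ 0.078  0.009 -0.997] w 0.0871 F [-0.3 -1.   0.4] q [-0.58 -0.23  0.44  2.08  0.11  1.19  1.49]
```

View pics/w8.png

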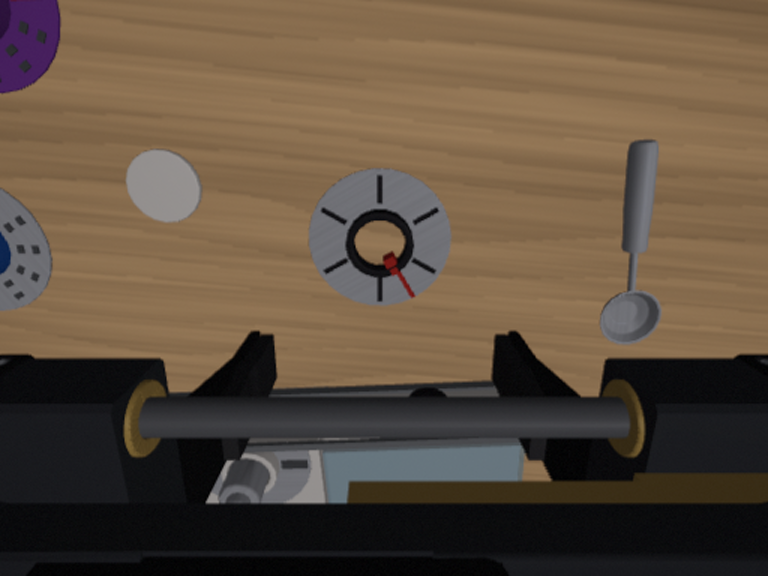

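```bash
python3 -c "
from h import *
h=disc('w8',(380,242),(413,297),[(308,236),(451,236),(379,168),(379,304)])
for z in (.1,.027): print(totool([h[0],h[1],z]))"
```

```text
hub [ 0.4241 -0.0157  0.017 ] out [0.4744 0.0171 0.003 ] rad 0.06 ang 33.2
plate [[0.429, -0.0738, 0.003], [0.4179, 0.0412, 0.003], [0.3699, -0.0217, 0.003], [0.4837, -0.0111, 0.003]] [ 0.4234 -0.0163  0.003 ] [ 0.4268 -0.0164  0.003 ]
[ 0.11 -0.23 11.93]
[ 0.69 -0.24 19.21]
```

```bash
python3 -m jog '[[0.3,-0.2,4,0,0],[0.2,0,4,0,0],[0.2,0,4,0,0],[0.2,0,3,0,0],[0,0,0,0,0],[0,0,0,0,0],[0,0,0,0,0],[0,0,0,0,0],[0,0,0,0,0],[0,0,0,0,0]]'
python3 -c "
from h import *
st();print(totool([.4232,-.016,.0265]))"
```

```text
time: 33.55
ee_pos: [0.427, -0.0189, 0.0704]
eef_rot: [-0.045, 0.998, 0.001, 0.045]
ft_force: [0.1, 0.5, -0.4]
width: 0.0869
33.55 [ 0.427  -0.0189  0.0704] tx [-0.992 -0.091 -0.089] ty [-0.091  0.996 -0.002] tz [ 0.089  0.006 -0.996] w 0.0869 F [ 0.1  0.5 -0.4] q [-0.58  0.01  0.53  2.24 -0.01  0.8   1.61]
[0.74 0.33 4.35]
```

```bash
python3 -m jog '[[0.5,0.3,2,0,0],[0.2,0,1.7,0,0],[0,0,0.5,0,0],[0,0,0,0,0],[0,0,0,0,0],[0,0,0,0,0],[0,0,0,0,0],[0,0,0,0,0],[0,0,0,0,0],[0,0,0,0,0]]'
python3 -c "
from h import *
st();print(totool([.4232,-.016,.0265]))"
```

```text
time: 34.55
ee_pos: [0.4275, -0.0152, 0.0321]
eef_rot: [-0.045, 0.998, 0.003, 0.049]
ft_force: [-0.0, -0.5, 0.0]
width: 0.0869
34.55 [ 0.4275 -0.0152  0.0321] tx [-0.991 -0.09  -0.098] ty [-0.091  0.996  0.001] tz [ 0.098  0.01  -0.995] w 0.0869 F [-0.  -0.5  0. ] q [-0.57  0.09  0.53  2.27 -0.08  0.69  1.67]
[ 0.49 -0.04  0.51]
```

```bash
python3 -m jog '[[0.5,0,0.3,0,0],[0,0,0.2,0,0],[0,0,0,0,0.3],[0,0,0,0,1],[0,0,0,0,1],[0,0,0,0,1],[0,0,0,0,1],[0,0,0,0,1],[0,0,0,0,1],[0,0,0,0,1]]' 30
python3 -c "
from h import *
st()"
```

```text
time: 35.55
ee_pos: [0.4228, -0.0159, 0.0262]
eef_rot: [-0.045, 0.998, 0.003, 0.049]
ft_force: [0.6, -1.0, 1.1]
width: 0.0538
35.55 [ 0.4228 -0.0159  0.0262] tx [-0.991 -0.09  -0.099] ty [-0.091  0.996  0.001] tz [ 0.098  0.01  -0.995] w 0.0538 F [ 0.6 -1.   1.1] q [-0.57  0.1   0.53  2.29 -0.08  0.67  1.67]
```

```bash
python3 -m jog '[[0,0,-2,0,1],[0,0,-5,0,1],[0,0,-5,0,1],[0,0,-5,0,1],[0,0,-3,0,1],[0,0,0,0.13,1],[0,0,0,0.13,1],[0,0,0,0.13,1],[0,0,0,0.13,1],[0,0,0,0.03,1]]'
python3 -c "
from h import *
st();print(totool([.66,-.12,.22]))"
```

```text
time: 36.55
ee_pos: [0.3995, -0.018, 0.2317]
eef_rot: [0.238, 0.97, 0.015, 0.045]
ft_force: [-0.5, -0.6, -0.8]
width: 0.0531
36.55 [ 0.3995 -0.018   0.2317] tx [-0.883  0.463 -0.08 ] ty [0.461 0.886 0.051] tz [ 0.095  0.008 -0.995] w 0.0531 F [-0.5 -0.6 -0.8] q [-0.51 -0.29  0.37  2.1   0.12  1.22  0.91]
[-27.62   2.9    3.55]
```

```bash
python3 -m jog '[[-4.8,0.5,0,-0.06,1],[-4.8,0.7,0,0,1],[-4.8,0.7,0,0,1],[-4.8,0.7,0,0,1],[-4.8,0.7,0,0,1],[-3.6,0.5,1,0,1],[0,0,2,0,1],[0,0,3,0,1],[0,0,3,0,1],[0,0,0,0,1]]'
python3 -c "
from h import *
st();print(totool([.663,-.121,.115]))"
```

```text
time: 37.55
ee_pos: [0.6814, -0.0986, 0.1567]
eef_rot: [0.205, 0.978, 0.013, 0.042]
ft_force: [-0.2, 1.0, -1.7]
width: 0.0533
37.55 [ 0.6814 -0.0986  0.1567] tx [-0.912  0.402 -0.077] ty [0.4   0.915 0.043] tz [ 0.088  0.009 -0.996] w 0.0533 F [-0.2  1.  -1.7] q [-0.33  0.51  0.57  1.5  -0.32  1.13  1.46]
[ 1.09 -2.97  3.97]
```

```bash
python3 -m jog '[[1,-2.8,0,0,1],[0.3,0,3,0,1],[0.3,0,2,0,1],[0,0,0,0,1],[0,0,0,0,1],[0,0,0,0,1],[0,0,0,0,1],[0,0,0,0,1],[0,0,0,0,1],[0,0,0,0,1]]'
python3 -c "
from h import *
st();print(totool([.663,-.12,.088]))"
```

```text
time: 38.55
ee_pos: [0.6632, -0.1177, 0.1143]
eef_rot: [0.204, 0.978, 0.014, 0.047]
ft_force: [-0.9, -0.3, -0.5]
width: 0.0533
38.55 [ 0.6632 -0.1177  0.1143] tx [-0.912  0.401 -0.086] ty [0.398 0.916 0.047] tz [ 0.097  0.009 -0.995] w 0.0533 F [-0.9 -0.3 -0.5] q [-0.3   0.52  0.56  1.59 -0.34  1.03  1.51]
[ 0.15 -0.34  2.61]
```

```bash
python3 -m jog '[[0.2,-0.3,1.0,0,1],[0.1,0,1.0,0,1],[0,0,0.5,0,1],[0,0,0,0,1],[0,0,0,0,1],[0,0,0,0,1],[0,0,0,0,1],[0,0,0,0,1],[0,0,0,0,1],[0,0,0,0,1]]'
python3 -c "
from h import *
st();print(totool([.663,-.12,.078]))"
```

```text
time: 39.55
ee_pos: [0.6613, -0.1192, 0.0864]
eef_rot: [0.204, 0.978, 0.014, 0.046]
ft_force: [-0.3, -0.2, -1.0]
width: 0.0535
39.55 [ 0.6613 -0.1192  0.0864] tx [-0.912  0.401 -0.085] ty [0.398 0.916 0.047] tz [ 0.096  0.009 -0.995] w 0.0535 F [-0.3 -0.2 -1. ] q [-0.29  0.54  0.55  1.61 -0.36  0.99  1.53]
[-0.12 -0.04  0.85]
```

```bash
python3 -m jog '[[-0.1,0,0.5,0,1],[0,0,0.5,0,1],[0,0,0.5,0,1],[0,0,0.3,0,1],[0,0,0,0,1],[0,0,0,0,1],[0,0,0,0,1],[0,0,0,0,1],[0,0,0,0,1],[0,0,0,0,1]]'
python3 -c "
from h import *
st();print(totool([.663,-.12,.052]))"
```

```text
time: 40.55
ee_pos: [0.6624, -0.1195, 0.0666]
eef_rot: [0.204, 0.978, 0.014, 0.044]
ft_force: [-1.0, 0.8, -1.8]
width: 0.0536
40.55 [ 0.6624 -0.1195  0.0666] tx [-0.913  0.401 -0.081] ty [0.398 0.916 0.046] tz [ 0.092  0.01  -0.996] w 0.0536 F [-1.   0.8 -1.8] q [-0.28  0.57  0.54  1.62 -0.38  0.96  1.54]
[ 0.04 -0.09  1.46]
```

```bash
python3 -m jog '[[0,0,0.5,0,1],[0,0,0.5,0,1],[0,0,0.2,0,1],[0,0,0,0,1],[0,0,0,0,0],[0,0,0,0,0],[0,0,0,0,0],[0,0,0,0,0],[0,0,0,0,0],[0,0,0,0,0]]'
python3 -c "
from h import *
st()"
python3 -m jog '[[0,0,-4,0,0],[0,0,-4,0,0],[0,0,-4,0,0],[0,0,-4,0,0],[0,0,-1,0,0],[0,-4,0,0,0],[0,-4.5,0,0,0],[0,-4.5,0,0,0],[0,-4.5,0,0,0],[0,-1,0,0,0]]'
python3 -c "
from h import *
st();print(totool([.4603,-.3422,.22]))"
```

```text
time: 41.55
ee_pos: [0.6647, -0.1196, 0.0556]
eef_rot: [0.204, 0.978, 0.014, 0.046]
ft_force: [-0.0, -0.2, -0.5]
width: 0.0855
41.55 [ 0.6647 -0.1196  0.0556] tx [-0.912  0.401 -0.083] ty [0.398 0.916 0.047] tz [ 0.095  0.01  -0.995] w 0.0855 F [-0.  -0.2 -0.5] q [-0.28  0.59  0.53  1.62 -0.39  0.94  1.55]
time: 42.55
ee_pos: [0.5733, -0.2925, 0.221]
eef_rot: [0.201, 0.978, 0.015, 0.046]
ft_force: [0.2, -0.7, -0.5]
width: 0.087
42.55 [ 0.5733 -0.2925  0.221 ] tx [-0.915  0.394 -0.083] ty [0.391 0.919 0.048] tz [ 0.095  0.011 -0.995] w 0.087 F [ 0.2 -0.7 -0.5] q [-0.09  0.38  0.67  1.55 -0.31  1.23  1.8 ]
[ 8.39 -8.99 -1.03]
```

```bash
python3 -m jog '[[0,0,0,0.149,0],[0,0,0,0.149,0],[0,0,0,0.149,0],[0,0,0,0.149,0],[0,0,0,0.149,0],[0,0,0,0.149,0],[0,0,0,0.149,0],[0,0,0,0.149,0],[0,0,0,0.149,0],[0,0,0,0.149,0]]'
python3 -m jog '[[0,0,0,0.149,0],[0,0,0,0.149,0],[0,0,0,0.149,0],[0,0,0,0.149,0],[0,0,0,0.149,0],[0,0,0,0.149,0],[0,0,0,0.149,0],[0,0,0,0.149,0],[0,0,0,0.149,0],[0,0,0,0,0]]'
python3 -c "
from h import *
st();print(totool([.46,-.342,.22]))"
```

```text
time: 43.55
ee_pos: [0.5722, -0.292, 0.2165]
eef_rot: [0.813, 0.58, 0.041, 0.021]
ft_force: [-0.1, 0.6, -0.4]
width: 0.0866
time: 44.55
ee_pos: [0.5747, -0.2855, 0.2115]
eef_rot: [0.997, -0.056, 0.043, -0.011]
ft_force: [0.5, 0.0, 0.3]
width: 0.0868
44.55 [ 0.5747 -0.2855  0.2115] tx [ 0.99  -0.113  0.085] ty [-0.112 -0.993 -0.027] tz [ 0.088  0.017 -0.996] w 0.0868 F [0.5 0.  0.3] q [-0.43  0.62  1.23  1.57 -0.68  1.33 -0.8 ]
[-10.64   6.87  -1.95]
```

```bash
python3 -m jog '[[-4,2.4,0,0,0],[-4,2.4,0,0,0],[-2.8,2.2,0,0,0],[0,0,-1,0,0],[0,0,0,0,0],[0,0,0,0,0],[0,0,0,0,0],[0,0,0,0,0],[0,0,0,0,0],[0,0,0,0,0]]'
python3 -c "
from h import *
c=snap('wrist','w9',scale=1.5)
st()"
```

```text
time: 45.55
ee_pos: [0.4606, -0.3406, 0.2074]
eef_rot: [0.998, -0.037, 0.042, -0.01]
ft_force: [-0.3, -0.2, 0.2]
width: 0.087
45.6 [ 0.4607 -0.3406  0.2074] tx [ 0.994 -0.075  0.083] ty [-0.074 -0.997 -0.023] tz [ 0.085  0.017 -0.996] w 0.087 F [-0.6  0.3  1. ] q [-0.41  0.44  1.28  1.75 -0.53  1.25 -0.65]
```

View pics/w9.png

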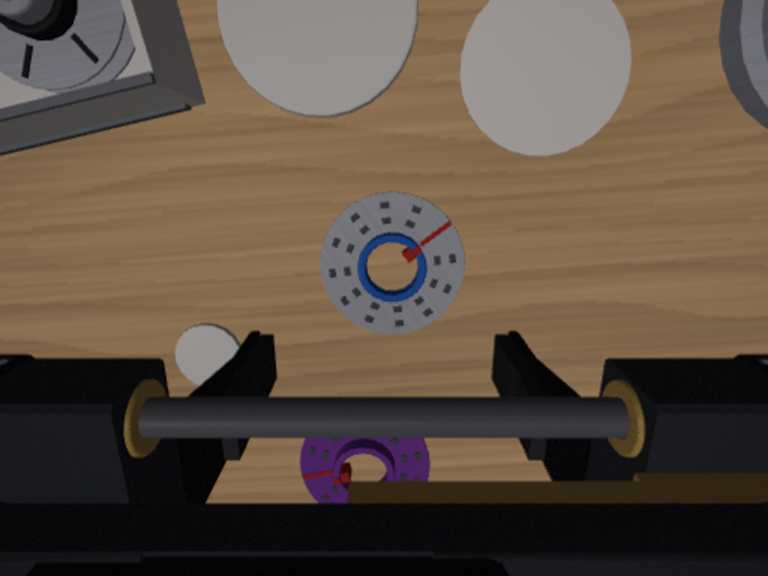

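```bash
python3 -c "
from h import *
h=disc('w9',(392,267),(450,223),[(320,262),(465,262),(392,191),(392,333)])
for z in (.1,.027): print(totool([h[0]-.002,h[1],z]))"
```

```text
hub [ 0.4647 -0.343   0.017 ] out [ 0.4936 -0.3901  0.003 ] rad 0.0553 ang -58.5
plate [[0.47, -0.2857, 0.003], [0.462, -0.4006, 0.003], [0.5212, -0.3468, 0.003], [0.4068, -0.3389, 0.003]] [ 0.466  -0.3432  0.003 ] [ 0.464  -0.3429  0.003 ]
[-0.68  0.47 10.72]
[-1.29  0.64 17.99]
```

```bash
python3 -m jog '[[-0.3,0.4,4,0,0],[-0.2,0,4,0,0],[-0.2,0,3,0,0],[-0.2,0,3,0,0],[0,0,0,0,0],[0,0,0,0,0],[0,0,0,0,0],[0,0,0,0,0],[0,0,0,0,0],[0,0,0,0,0]]'
python3 -c "
from h import *
st();print(totool([.463,-.343,.027]))"
```

```text
time: 46.6
ee_pos: [0.4673, -0.3437, 0.0683]
eef_rot: [0.998, -0.036, 0.045, -0.008]
ft_force: [0.2, -0.2, -0.8]
width: 0.0868
46.6 [ 0.4673 -0.3437  0.0683] tx [ 0.993 -0.072  0.09 ] ty [-0.071 -0.997 -0.019] tz [ 0.091  0.012 -0.996] w 0.0868 F [ 0.2 -0.2 -0.8] q [-0.25  0.6   1.08  1.87 -0.71  1.02 -0.51]
[-0.81  0.03  4.08]
```

```bash
python3 -m jog '[[-0.5,0,1.5,0,0],[-0.3,0,1.5,0,0],[0,0,0.6,0,0],[0,0,0,0,0],[0,0,0,0,0],[0,0,0,0,0],[0,0,0,0,0],[0,0,0,0,0],[0,0,0,0,0],[0,0,0,0,0]]'
python3 -c "
from h import *
st();print(totool([.463,-.343,.027]))"
```

```text
time: 47.6
ee_pos: [0.4626, -0.3428, 0.0293]
eef_rot: [0.998, -0.036, 0.046, -0.008]
ft_force: [-0.4, -0.4, 0.7]
width: 0.0869
47.6 [ 0.4626 -0.3428  0.0293] tx [ 0.993 -0.072  0.091] ty [-0.071 -0.997 -0.018] tz [ 0.092  0.012 -0.996] w 0.0869 F [-0.4 -0.4  0.7] q [-0.21  0.64  1.02  1.9  -0.77  0.95 -0.47]
[0.02 0.02 0.24]
```

```bash
python3 -m jog '[[0,0,0.2,0,0.3],[0,0,0,0,1],[0,0,0,0,1],[0,0,0,0,1],[0,0,0,0,1],[0,0,0,0,1],[0,0,0,0,1],[0,0,0,0,1],[0,0,0,0,1],[0,0,0,0,1]]' 30
python3 -c "
from h import *
st()"
python3 -m jog '[[0,0,-2,0,1],[0,0,-5,0,1],[0,0,-5,0,1],[0,0,-5,0,1],[0,0,-3,0,1],[0,0,0,0,1],[0,0,0,0,1],[0,0,0,0,1],[0,0,0,0,1],[0,0,0,0,1]]'
python3 -c "
from h import *
st();print(totool([.66,-.12,.22]))"
```

```text
time: 48.6
ee_pos: [0.463, -0.3427, 0.0273]
eef_rot: [0.998, -0.036, 0.046, -0.007]
ft_force: [0.4, 1.4, 0.7]
width: 0.0522
48.6 [ 0.463  -0.3427  0.0273] tx [ 0.993 -0.072  0.091] ty [-0.071 -0.997 -0.018] tz [ 0.092  0.012 -0.996] w 0.0522 F [0.4 1.4 0.7] q [-0.21  0.64  1.02  1.9  -0.77  0.95 -0.47]
time: 49.6
ee_pos: [0.4412, -0.3429, 0.2267]
eef_rot: [0.998, -0.036, 0.041, -0.01]
ft_force: [0.1, 0.3, -1.8]
width: 0.0519
49.6 [ 0.4412 -0.3429  0.2267] tx [ 0.994 -0.074  0.081] ty [-0.072 -0.997 -0.024] tz [ 0.083  0.018 -0.996] w 0.0519 F [ 0.1  0.3 -1.8] q [-0.44  0.36  1.29  1.76 -0.44  1.27 -0.68]
[ 20.05 -23.79   2.87]
```

```bash
python3 -m jog '[[0,0,0,-0.14,1],[0,0,0,-0.14,1],[0,0,0,-0.14,1],[0,0,0,-0.14,1],[0,0,0,-0.14,1],[0,0,0,-0.14,1],[0,0,0,-0.14,1],[0,0,0,-0.1,1],[0,0,0,0,1],[0,0,0,0,1]]'
python3 -c "
from h import *
st();print(totool([.66,-.12,.22]))"
```

```text
time: 50.6
ee_pos: [0.4383, -0.3407, 0.2183]
eef_rot: [0.866, 0.499, 0.034, 0.008]
ft_force: [0.2, 0.3, -1.3]
width: 0.0519
50.6 [ 0.4383 -0.3407  0.2183] tx [0.499 0.865 0.051] ty [ 0.864 -0.501  0.048] tz [ 0.068  0.02  -0.998] w 0.0519 F [ 0.2  0.3 -1.3] q [-0.28  0.25  1.04  1.76 -0.29  1.23  0.31]
[30.16  8.11  1.77]
```

```bash
python3 -m jog '[[3.5,1,0,0.03,1],[4.4,1.2,0,0,1],[4.4,1.2,0,0,1],[4.4,1.2,0,0,1],[4.4,1.2,0,0,1],[4.4,1.2,0,0,1],[3,0.8,0,0,1],[0,0,0,0,1],[0,0,0,0,1],[0,0,0,0,1]]'
python3 -c "
from h import *
st();print(totool([.663,-.12,.115]))"
```

```text
time: 51.6
ee_pos: [0.6624, -0.1331, 0.2317]
eef_rot: [0.881, 0.472, 0.031, 0.006]
ft_force: [-0.5, -0.6, -1.0]
width: 0.0522
51.6 [ 0.6624 -0.1331  0.2317] tx [0.552 0.833 0.05 ] ty [ 0.832 -0.554  0.04 ] tz [ 0.061  0.019 -0.998] w 0.0522 F [-0.5 -0.6 -1. ] q [-0.47  0.53  0.9   1.42 -0.46  1.33 -0.14]
[ 0.55 -1.14 11.68]
```

```bash
python3 -m jog '[[0.5,-1.1,2,-0.02,1],[0,0,4,0,1],[0,0,4,0,1],[0,0,1,0,1],[0,0,0,0,1],[0,0,0,0,1],[0,0,0,0,1],[0,0,0,0,1],[0,0,0,0,1],[0,0,0,0,1]]'
python3 -c "
from h import *
st();print(totool([.6635,-.1195,.09]))"
```

```text
time: 52.6
ee_pos: [0.6623, -0.1296, 0.1285]
eef_rot: [0.879, 0.474, 0.036, 0.01]
ft_force: [-0.0, 0.3, -1.8]
width: 0.0524
52.6 [ 0.6623 -0.1296  0.1285] tx [0.547 0.835 0.053] ty [ 0.834 -0.55   0.052] tz [ 0.072  0.016 -0.997] w 0.0524 F [-0.   0.3 -1.8] q [-0.46  0.6   0.84  1.56 -0.53  1.14 -0.09]
[ 0.71 -0.65  3.87]
```

```bash
python3 -m jog '[[0.7,-0.6,0.5,0,1],[0.1,-0.1,1.5,0,1],[0,0,1,0,1],[0,0,0,0,1],[0,0,0,0,1],[0,0,0,0,1],[0,0,0,0,1],[0,0,0,0,1],[0,0,0,0,1],[0,0,0,0,1]]'
python3 -c "
from h import *
st();print(totool([.6635,-.1195,.085]))"
```

```text
time: 53.6
ee_pos: [0.6631, -0.1173, 0.096]
eef_rot: [0.879, 0.475, 0.036, 0.01]
ft_force: [-0.4, 0.9, -2.2]
width: 0.052
53.6 [ 0.6631 -0.1173  0.096 ] tx [0.547 0.836 0.053] ty [ 0.834 -0.549  0.051] tz [ 0.072  0.016 -0.997] w 0.052 F [-0.4  0.9 -2.2] q [-0.46  0.63  0.82  1.59 -0.55  1.08 -0.09]
[-0.21  0.1   1.09]
```

```bash
python3 -m jog '[[-0.2,0.1,0.5,0,1],[0,0,0.5,0,1],[0,0,0.5,0,1],[0,0,0.5,0,1],[0,0,0.3,0,1],[0,0,0,0,1],[0,0,0,0,1],[0,0,0,0,1],[0,0,0,0,1],[0,0,0,0,1]]'
python3 -c "
from h import *
st();print(totool([.6635,-.1195,.069]))"
```

```text
time: 54.6
ee_pos: [0.6646, -0.1194, 0.0708]
eef_rot: [0.879, 0.475, 0.036, 0.01]
ft_force: [0.7, 0.4, -1.8]
width: 0.0525
54.6 [ 0.6646 -0.1194  0.0708] tx [0.547 0.836 0.053] ty [ 0.834 -0.549  0.051] tz [ 0.072  0.016 -0.997] w 0.0525 F [ 0.7  0.4 -1.8] q [-0.45  0.66  0.8   1.6  -0.57  1.05 -0.07]
[-0.08 -0.1   0.18]
```

```bash
python3 -m jog '[[0,0,0,0,0],[0,0,0,0,0],[0,0,0,0,0],[0,0,0,0,0],[0,0,0,0,0],[0,0,0,0,0],[0,0,-4,0,0],[0,0,-4,0,0],[0,0,-4,0,0],[0,0,-3,0,0]]'
python3 -m jog '[[0,0,0,-0.149,0],[0,0,0,-0.149,0],[0,0,0,-0.149,0],[0,0,0,-0.149,0],[0,0,0,-0.149,0],[0,0,0,-0.149,0],[0,0,0,-0.149,0],[0,0,0,-0.149,0],[0,0,0,-0.149,0],[0,0,0,-0.149,0]]'
python3 -m jog '[[0,0,0,-0.149,0],[0,0,0,-0.149,0],[0,0,0,-0.149,0],[0,0,0,-0.149,0],[0,0,0,-0.149,0],[0,0,0,-0.149,0],[0,0,0,0,0],[0,0,0,0,0],[0,0,0,0,0],[0,0,0,0,0]]'
python3 -c "
from h import *
c=snap('wrist','w10',scale=1.5)
st()"
```

```text
time: 55.6
ee_pos: [0.6516, -0.1212, 0.2212]
eef_rot: [0.88, 0.475, 0.032, 0.008]
ft_force: [-0.0, -0.1, 0.8]
width: 0.0867
time: 56.6
ee_pos: [0.6531, -0.1229, 0.2283]
eef_rot: [0.318, 0.947, 0.019, 0.033]
ft_force: [-0.2, -0.7, 1.0]
width: 0.0874
time: 57.6
ee_pos: [0.6523, -0.1243, 0.2282]
eef_rot: [-0.122, 0.992, 0.003, 0.038]
ft_force: [0.2, -0.4, -0.3]
width: 0.0871
57.65 [ 0.6523 -0.1243  0.2282] tx [-0.968 -0.241 -0.075] ty [-0.242  0.97  -0.003] tz [ 0.074  0.015 -0.997] w 0.0874 F [-0.6  0.2 -0.5] q [-0.21  0.39  0.46  1.46 -0.21  1.26  2.08]
```

View pics/w10.png

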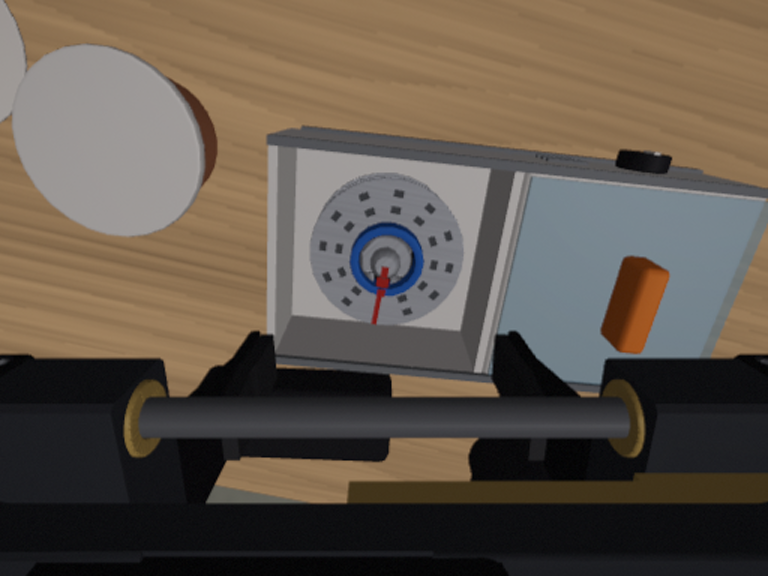

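```bash
python3 -c "
from h import *
for z in (.040,.046,.052): disc('w10',(387,259),(375,323),[(310,247),(464,250),(388,173),(386,326)],z0=z)
c=load('w10')
for n,u,v in [('gripT',647,263),('gripB',619,352)]: print(n,w(c,u/1.5,v/1.5,.107))
M=R.from_quat(r.read_state()['eef_rot']).as_matrix();print(np.degrees(np.arctan2(M[1,1],M[0,1])))
print(totool([.6386,.042,.2]))"
```

```text
hub [ 0.6623 -0.1193  0.057 ] out [ 0.7214 -0.1142  0.043 ] rad 0.0593 ang 4.9
plate [[0.6717, -0.1759, 0.043], [0.6461, -0.0642, 0.043], [0.6052, -0.1329, 0.043], [0.7218, -0.105, 0.043]] [ 0.6589 -0.1201  0.043 ] [ 0.6635 -0.119   0.043 ]
hub [ 0.6603 -0.1198  0.063 ] out [ 0.7183 -0.1148  0.049 ] rad 0.0583 ang 5.0
plate [[0.6696, -0.1753, 0.049], [0.6445, -0.0658, 0.049], [0.6044, -0.1332, 0.049], [0.7188, -0.1058, 0.049]] [ 0.6571 -0.1205  0.049 ] [ 0.6616 -0.1195  0.049 ]
hub [ 0.6583 -0.1203  0.069 ] out [ 0.7153 -0.1154  0.055 ] rad 0.0573 ang 5.0
plate [[0.6675, -0.1748, 0.055], [0.6429, -0.0673, 0.055], [0.6036, -0.1334, 0.055], [0.7158, -0.1066, 0.055]] [ 0.6552 -0.121   0.055 ] [ 0.6597 -0.12    0.055 ]
gripT [0.61008008 0.02838266 0.107     ]
gripB [0.67086729 0.03850986 0.107     ]
103.98240289277365
[-2.47 16.48  2.95]
```

```bash
python3 -m jog '[[0,0,0,0.1,0],[-0.8,4,0,0,0],[-0.8,4,0,0,0],[-0.4,4,0,0,0],[0,4,0,0,0],[0,0,3,0,0],[0,0,3,0,0],[0,0,0,0,0],[0,0,0,0,0],[0,0,0,0,0]]' 15
python3 -c "
from h import *
st();print(totool([.6386,.040,.107]))"
```

```text
time: 58.65
ee_pos: [0.6556, 0.0441, 0.1716]
eef_rot: [-0.064, 0.997, 0.005, 0.039]
ft_force: [0.9, 0.8, 0.2]
width: 0.0874
58.65 [0.6556 0.0441 0.1716] tx [-0.989 -0.126 -0.078] ty [-0.127  0.992  0.004] tz [ 0.077  0.014 -0.997] w 0.0874 F [0.9 0.8 0.2] q [-0.45  0.41  0.41  1.56 -0.18  1.13  1.69]
[ 2.24 -0.22  6.3 ]
```

```bash
python3 -m jog '[[1.5,-0.2,2,0,0],[0.7,0,2.5,0,0],[0.2,0,1.8,0,0],[0,0,0,0,0],[0,0,0,0,0],[0,0,0,0,1],[0,0,0,0,1],[0,0,0,0,1],[0,0,0,0,1],[0,0,0,0,1]]' 15
python3 -m jog '[[0,0,0,0,1],[0,0,0,0,1],[0,0,0,0,1],[0,0,0,0,1],[0,0,0,0,1],[0,0,0,0,1],[0,0,0,0,1],[0,0,0,0,1],[0,0,0,0,1],[0,0,0,0,1]]'
python3 -c "
from h import *
st()"
```

```text
time: 59.65
ee_pos: [0.644, 0.0365, 0.1194]
eef_rot: [-0.06, 0.997, 0.005, 0.049]
ft_force: [-0.5, -0.8, 0.2]
width: 0.055
time: 60.65
ee_pos: [0.644, 0.0373, 0.1194]
eef_rot: [-0.061, 0.997, 0.005, 0.048]
ft_force: [-0.0, 1.6, 0.0]
width: 0.0176
60.65 [0.644  0.0373 0.1194] tx [-0.988 -0.121 -0.097] ty [-0.122  0.993  0.005] tz [ 0.096  0.017 -0.995] w 0.0176 F [-0.   1.6  0. ] q [-0.44  0.42  0.4   1.66 -0.2   1.    1.71]
```

```bash
python3 -m jog '[[0,-0.5,0,0,1],[0,-1.5,0,0,1],[-0.1,-1.5,0,0,1],[0,-1.5,0,0,1],[-0.1,-1.5,0,0,1],[0,-1.5,0,0,1],[-0.1,-1.5,0,0,1],[0,-1.5,0,0,1],[0,-1,0,0,1],[0,0,0,0,1]]'
python3 -c "
from h import *
st()"
```

```text
time: 61.65
ee_pos: [0.6626, -0.0947, 0.1195]
eef_rot: [-0.059, 0.997, 0.005, 0.049]
ft_force: [-0.0, -1.8, 0.5]
width: 0.0181
61.65 [ 0.6626 -0.0947  0.1195] tx [-0.988 -0.118 -0.098] ty [-0.119  0.993  0.005] tz [ 0.096  0.016 -0.995] w 0.0181 F [-0.  -1.8  0.5] q [-0.24  0.48  0.42  1.59 -0.26  1.03  1.95]
```

```bash
python3 -m jog '[[0,-1,0,0,1],[-0.1,-1,0,0,1],[0,-0.8,0,0,1],[0,-0.6,0,0,1],[0,-0.5,0,0,1],[0,-0.5,0,0,1],[0,-0.5,0,0,1],[0,-0.5,0,0,1],[0,-0.5,0,0,1],[0,-0.5,0,0,1]]'
python3 -c "
from h import *
st()"
python3 -m jog '[[0,-0.8,0,0,1],[0,-0.8,0,0,1],[0,-0.8,0,0,1],[0,-0.8,0,0,1],[0,0,0,0,1],[0,0,0,0,1],[0,0,0,0,1],[0,0,0,0,1],[0,0,0,0,1],[0,0,0,0,1]]'
python3 -c "
from h import *
st()"
```

```text
time: 62.65
ee_pos: [0.6671, -0.1217, 0.1188]
eef_rot: [-0.075, 0.996, 0.032, 0.038]
ft_force: [-10.4, 14.2, 12.1]
width: 0.0179
62.65 [ 0.6671 -0.1217  0.1188] tx [-0.986 -0.147 -0.08 ] ty [-0.152  0.987  0.058] tz [ 0.07   0.069 -0.995] w 0.0179 F [-10.4  14.2  12.1] q [-0.14  0.52  0.4   1.53 -0.31  1.09  2.07]
time: 63.65
ee_pos: [0.6686, -0.1221, 0.118]
eef_rot: [-0.087, 0.994, 0.055, 0.029]
ft_force: [-1.2, 1.9, 3.4]
width: 0.0184
63.65 [ 0.6686 -0.1221  0.118 ] tx [-0.983 -0.17  -0.068] ty [-0.177  0.979  0.104] tz [ 0.049  0.114 -0.992] w 0.0184 F [-1.2  1.9  3.4] q [-0.1   0.54  0.38  1.49 -0.35  1.14  2.12]
```

```bash
python3 -m jog '[[0,0,0,0,0],[0,0,0,0,0],[0,0,0,0,0],[0,0,0,0,0],[0,0,0,0,0],[0,0,-4,0,0],[0,0,-4,0,0],[0,0,-4,0,0],[0,0,0,0,0],[0,0,0,0,0]]'
python3 -c "
from h import *
c=snap('wrist','w11',scale=1.5)
st()"
```

```text
time: 64.65
ee_pos: [0.6616, -0.1375, 0.2389]
eef_rot: [-0.087, 0.994, 0.054, 0.028]
ft_force: [0.4, 0.3, -0.1]
width: 0.0851
64.7 [ 0.6618 -0.1378  0.2394] tx [-0.983 -0.169 -0.066] ty [-0.175  0.979  0.102] tz [ 0.047  0.111 -0.993] w 0.0856 F [-0.1 -0.7  0.8] q [-0.1   0.45  0.42  1.36 -0.31  1.36  2.09]
```

View pics/w11.png

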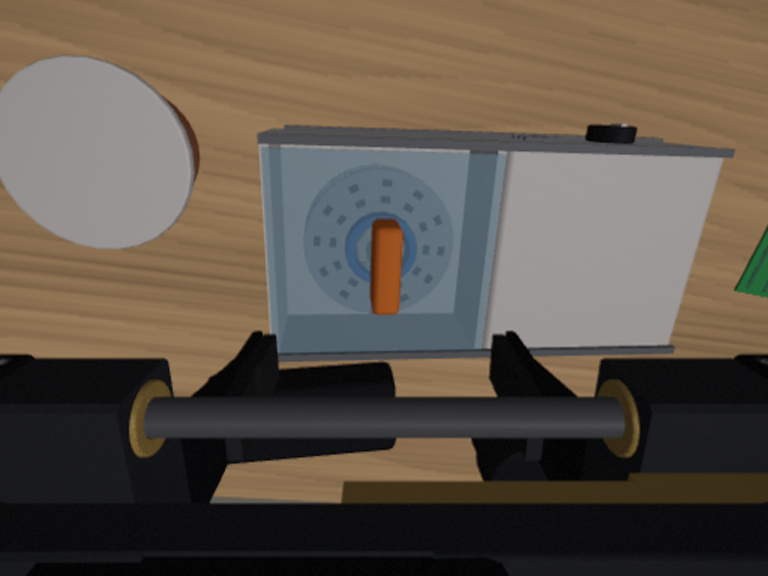

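```bash
python3 -c "
from h import *
c=load('w11'); im=c['pixels'][:,:,::-1]
save(im,'w11c',(165,80,275,250),4)
g=cv2.cvtColor(im,cv2.COLOR_BGR2HSV)
for row in (115,150,190): print(row,im[row,170:190].tolist())
"
python3 -m jog '[[0,3.6,0,0,1],[0,0,0,0,1],[0,0,0,0,1],[0,0,0,0,1],[0,0,0,0,1],[0,0,0,0,1],[0,0,4,0,1],[0,0,4,0,1],[0,0,3,0,1],[0,0,0,0,1]]' 15
python3 -c "
from h import *
st();print(totool([.6665,-.086,.107]))"
```

```text
115 [[82, 114, 142], [83, 115, 142], [82, 113, 142], [111, 129, 146], [140, 141, 144], [135, 128, 118], [132, 123, 109], [132, 123, 109], [131, 123, 108], [129, 120, 105], [119, 110, 94], [117, 107, 91], [116, 107, 91], [116, 106, 90], [117, 107, 91], [116, 107, 91], [116, 107, 91], [120, 111, 95], [130, 121, 106], [132, 123, 108]]
150 [[84, 115, 144], [84, 117, 144], [84, 116, 144], [84, 116, 145], [84, 117, 145], [113, 131, 149], [140, 141, 145], [135, 127, 117], [132, 122, 108], [132, 122, 108], [132, 122, 109], [128, 118, 104], [120, 109, 94], [117, 107, 91], [117, 107, 92], [117, 107, 92], [117, 107, 91], [117, 107, 91], [117, 106, 90], [126, 116, 102]]
190 [[79, 110, 136], [79, 109, 136], [78, 109, 135], [79, 109, 135], [78, 108, 134], [77, 107, 133], [76, 106, 132], [76, 106, 131], [139, 143, 149], [138, 133, 126], [131, 123, 109], [131, 122, 107], [131, 123, 108], [128, 119, 105], [118, 110, 93], [115, 106, 90], [115, 106, 89], [116, 107, 90], [115, 106, 91], [115, 107, 91]]
time: 65.7
ee_pos: [0.6596, -0.0919, 0.1264]
eef_rot: [-0.085, 0.995, 0.053, 0.027]
ft_force: [-0.4, 0.2, -0.0]
width: 0.0148
65.7 [ 0.6596 -0.0919  0.1264] tx [-0.984 -0.165 -0.062] ty [-0.171  0.98   0.101] tz [ 0.044  0.11  -0.993] w 0.0148 F [-0.4  0.2 -0. ] q [-0.15  0.51  0.38  1.53 -0.33  1.14  2.06]
[-0.65  0.26  2.02]
```

```bash
python3 -m jog '[[-0.6,0.4,0,0,1],[0,0,1,0,1],[0,0,0.8,0,1],[0,0,0,0,1],[0,-0.4,0,0,1],[0,-0.4,0,0,1],[0,-0.5,0,0,1],[0,-0.5,0,0,1],[0,-0.5,0,0,1],[0,0,0,0,1]]'
python3 -c "
from h import *
st()"
```

```text
time: 66.7
ee_pos: [0.6722, -0.1013, 0.1133]
eef_rot: [-0.087, 0.994, 0.059, 0.028]
ft_force: [-0.7, -0.8, -0.3]
width: 0.0002
66.7 [ 0.6722 -0.1013  0.1133] tx [-0.983 -0.17  -0.067] ty [-0.177  0.978  0.113] tz [ 0.046  0.123 -0.991] w 0.0002 F [-0.7 -0.8 -0.3] q [-0.12  0.55  0.37  1.49 -0.36  1.13  2.09]
```

```bash
python3 -m jog '[[0,-0.5,0,0,1],[0,-0.5,0,0,1],[0,-0.5,0,0,1],[0,-0.6,0,0,1],[0,-0.6,0,0,1],[0,0,0,0,1],[0,0,0,0,1],[0,0,0,0,1],[0,0,0,0,1],[0,0,0,0,1]]'
python3 -c "
from h import *
st()"
```

```text
time: 67.7
ee_pos: [0.674, -0.1019, 0.113]
eef_rot: [-0.097, 0.992, 0.08, 0.022]
ft_force: [-1.2, 4.0, 0.9]
width: 0.0005
67.7 [ 0.674  -0.1019  0.113 ] tx [-0.98  -0.189 -0.06 ] ty [-0.196  0.968  0.154] tz [ 0.029  0.163 -0.986] w 0.0005 F [-1.2  4.   0.9] q [-0.09  0.57  0.36  1.46 -0.39  1.17  2.14]
```

```bash
python3 -m jog '[[0,1.5,0,0,1],[0,0,-4,0,1],[0,0,-4,0,1],[0,0,-4,0,1],[0,4,-1,0,1],[0,4,0,0,1],[0,4,0,0,1],[0,4,0,0,1],[0,4,0,0,1],[0,0,0,0,1]]'
python3 -c "
from h import *
st()
c=snap('side','s2',(150,50,400,260),3)
"
```

```text
time: 68.7
ee_pos: [0.6258, 0.0919, 0.2805]
eef_rot: [-0.093, 0.992, 0.076, 0.024]
ft_force: [0.4, -0.6, 0.8]
width: 0.0004
68.7 [0.6258 0.0919 0.2805] tx [-0.982 -0.181 -0.062] ty [-0.188  0.971  0.147] tz [ 0.034  0.156 -0.987] w 0.0004 F [ 0.4 -0.6  0.8] q [-0.39  0.3   0.32  1.46 -0.25  1.36  1.72]
```

View pics/s2.png

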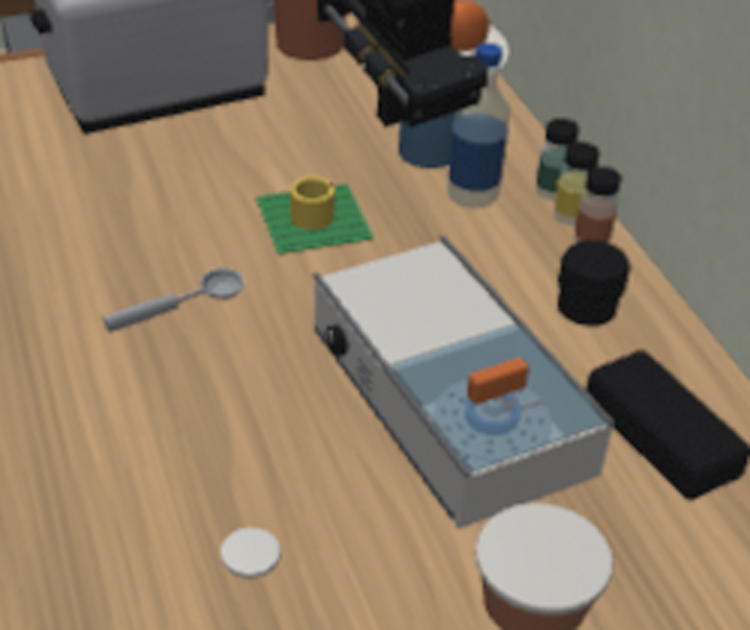

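The side view shows the cover shut over the discs, the ring upright on the mat and the tub in its place, so I am handing in.

```bash
python3 -c "
from bench import r
print(r.close_job())"
```

```text
the job is handed in; nothing more can be done
None
```

The job is done and handed in at about 69 s of the 210 s. I slid the cover open and stood the yellow ring upright on the green mat. I then stacked the slicing, shredding and grating discs on the spindle, in that order from the bottom, and slid the cover shut. The tub and the purple and turquoise look-alikes were never handled.

**What the last checks showed**
- **Discs:** each one passed the spindle's shoulder with no upward force, so its tab was in the keyway. In the last picture before closing, the grating disc on top lay flat with its line along the keyway. Its apparent size put it 0 to 6 mm above its seat, a coarse reading. I did not press the stack down to test it.
- **Cover:** it shut against about 14 N, and a second push on the bar did not move it. The wall strip beyond its edge measured about 2 mm, as it should when shut. The travel from open to shut read about 160 mm at the gripper instead of 164 mm; I put that down to the tool tilting while it pushed.
- **Ring and tub:** the final side view shows the ring standing on the mat and the tub beside the base, apparently where it was.
- **Tool tilt:** the tool drifted up to about 6° off vertical during the handling moves and about 9° in the last push. It did not spoil any grasp or fit.

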